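# Sort specimen jar and stationery from under the bench lamp

## Task

Clear the row of things standing under the bench lamp: stand the amber specimen jar upright in the white tray, and put the glue stick and the wooden stamp in the blue box. Set the jar down rather than dropping it, do not tip it over, and leave the lamp, tape, notebook and wash bottle undisturbed.

Things in the scene. Friction and masses are not known exactly. Their poses are not given: they have to be found in the camera images.
- jar: specimen jar of amber glass with a white screw cap, round, 40 mm in diameter, 62 mm tall, about 90 g, standing under the lamp bar; origin at the centre of its underside, z up its axis
- glue: glue stick, a plain yellow cylinder with a red cap, 29 mm in diameter, 84 mm tall, standing under the lamp bar; origin at the centre of its underside, z up its axis
- glue_mid (a point): middle of the glue stick, 42 mm above its origin along its axis
- stamp: wooden hand stamp standing on its rubber face: round foot 40 mm in diameter and 20 mm high, neck 16 mm in diameter up to 44 mm, round handle 26 mm in diameter from 44 to 74 mm (its top); origin at the centre of its underside, z up its axis
- stamp_mid (a point): middle of the stamp, 37 mm above its origin along its axis
- tray: white tray for specimens, an open-topped box fixed to the bench, 160 mm (its x) by 200 mm (its y) outside, 40 mm high, walls and floor 5 mm thick; origin at the centre of its underside
- box: blue plastic box for stationery, open-topped, fixed to the bench, same size as the tray: 160 mm (x) by 200 mm (y) outside, 40 mm high, walls and floor 5 mm thick; origin at the centre of its underside
- lamp: white LED lamp fixed to the bench: level bar 90 mm deep (its x), 440 mm long (its y), 30 mm thick, underside 243 mm above the bench, on two 16 mm posts at x = +37, y = +/-200 mm with foot plates 50 x 50 x 8 mm. Origin on the bench below the middle of the bar; x points away from the robot. The three things to sort stand in a row along y, 120 mm apart, under the bar, which blocks them from above
- tape: bystander: roll of tan tape lying flat, 84 mm in diameter, 24 mm high, origin at the centre of its underside
- notebook: bystander: spiral notebook with yellow cover, 150 x 210 x 12 mm, lying beyond the lamp, origin at the centre of its underside
- washbottle: bystander: white wash bottle with red cap and spout, 60 mm in diameter, 175 mm tall, origin at the centre of its underside

How it is judged:
At the end, for the whole second after the job is handed in: The jar stands on the white tray's floor (origin within 72 mm in x, 92 mm in y of its centre, under 15 mm high, leaning under 0.15 rad); the middles of glue stick and stamp are in the blue box (same x, y limits, under 56 mm above its underside); all three slower than 20 mm/s (x of jar in the frame of tray between -0.072 and 0.072 m and y of jar in the frame of tray between -0.092 and 0.092 m and z of jar in the frame of tray below 0.015 m and angle between jar's own z axis and vertical below 0.15 rad and x of glue_mid in the frame of box between -0.072 and 0.072 m and y of glue_mid in the frame of box between -0.092 and 0.092 m and z of each of glue_mid, stamp_mid in the frame of box below 0.056 m and x of stamp_mid in the frame of box between -0.072 and 0.072 m and y of stamp_mid in the frame of box between -0.092 and 0.092 m and linear speed of each of jar, glue, stamp below 0.02 m/s); the robot touches nothing.
It fails at once if the jar let go while its foot is more than 40 mm above the bench (dropped) ((height (world z) of jar above 0.04 m and contact force between the fingers and jar below 0.02 N)).
It fails at once if the jar tipped over (leaning more than 70 degrees) (angle between jar's own z axis and vertical above 1.22 rad).
It fails at once if the tape, notebook or wash bottle shoved more than 30 mm from its place (distance of any of tape, notebook, washbottle from where it was at the start of the episode above 0.03 m).
It fails at once if the lamp struck or pressed with more than 30 N (contact force between any of the arm, the fingers and lamp above 30 N).
It also fails if it takes over 66 s, if anything falls off the work surface, if the arm or the gripper's body presses on something with over 40 N, if the wrist force passes 120 N, or if a joint passes its speed limit or range.

## Robot

A 7-joint arm with a two-finger parallel gripper is mounted at the origin on the work surface. World frame = base frame: x ahead of the robot, y to its left, z up, the work surface at z = 0. Lengths are in m, angles in rad, forces in N, time in s.
With the tool pointing down it reaches from about 0.425 to 0.875 m from the base axis. Payload 4.7 kg.
Tool frame: the origin (TCP) lies on the centre line of the jaws, within the pads' length; the fingertips stand 19 mm ahead of it and the grasp point (between the pads) is the TCP; x points along the fingers, z is the direction in which the jaws open and shut, and the axes are right-handed (so a half turn about x gives the same grasp; the last joint's range is limited). The gripper opens to 87 mm and grips with 3 to 60 N. Pads are 19 mm wide; open, the fingers measure 117 mm over their backs; the gripper's body (75 mm by 190 mm) begins 51 mm behind the grasp point.
Start: joints at [1.239, 0.321, -0.07, 1.45, 0.023, 1.371, -0.057], TCP at [0.22, -0.612, 0.242] pointing down, gripper open.
Joint ranges: [-2.86, 2.86], [-0.3, 2.09], [-1.38, 1.24], [0.06, 2.45], [-1.56, 4.7], [0.09, 2.05], [-2.69, 2.69]. Speed limits (rad/s): [2.57, 2.57, 3.14, 3.14, 3.14, 3.14, 3.14].

## Interface

Orientations are given as a rotation vector (axis times angle).
In Python, from bench import get_state, get_image, camera_info, close_job gives the robot as it stands.
- The arm moves only by the tool jog_arm, never from a script. Its argument "targets" is a list of rows, each a list of 7 numbers: the turn, a rotation vector about the tool's x, y, z in degrees, then the shift along the tool's x, y, z in cm, then the finger opening in cm, from 0 to 8.7. In form: [[wx, wy, wz, tx, ty, tz, jaw], ...]. A call has 1 to 10 rows; each row shifts and turns the commanded pose from where the row before left it, along the tool's axes as they then stand; what a row does not reach is not made up. A row lasts 1/8 s, in which the tool goes at most 62.5 mm and 10.7 degrees, less where a joint would pass 70% of its speed; a pose out of reach is approached as far as the arm can. A call is refused whole if a number of a shift passes 6.25 or a number of a turn 10.7, either way. A call with a gripper value outside its range is refused whole. The fingers move at their own pace and stop on an object; "squeeze" is the grip in N (left out, the last holds). Time passes only in rows, so rows that do not move let the fingers close. It gives the time, the measured TCP pose, the force and the opening at its end, in the units of the state.
- get_state(): the state, without advancing time (a new reading comes with each control period).
- get_image(name): name is "scene" or "top" or "wrist"; returns (picture, depth): 480x640x3 uint8, red, green, blue; 480x640 float32, m along the optical axis (not along the pixel's ray), 0 where there is no reading.
- camera_info(name): a dict with "intrinsics" (3x3 intrinsics, pixels), "k1" (the pictures are not rectified: a ray, as slopes to the right and down, at radius r is drawn at 1 + k1 r^2 times it, then the intrinsics apply), "world_from_camera" (4x4, takes a point from camera to world coordinates); the wrist camera has in their place "mount" (4x4, takes a point from camera to tool coordinates, whose origin is the TCP and whose axes are the tool frame's). Camera axes: x right, y up, looking along -z (the intrinsics and any distortion apply to the point x, -y, -z); pixel columns grow to the right and rows downward; lengths in m; the calibration is good to about 2 mm. A picture is of the moment at which its call begins: read the wrist's pose just before it. camera_info takes no time and is no camera call.
- close_job(): hands the job in, once; it reports no verdict.
The state is a dict: "time": time; "joint_positions": joint angles; "qd": joint speeds; "joint_torque": joint torques, N m; "position": TCP position; "tool_rot": TCP orientation; "ft_force": force on the tool from outside, world axes, zero at the start; "torque": the same for the moment, N m; "grip_width": opening from 0.0 (shut) to 1.0 (fully open).
Only numpy, scipy, OpenCV 4.12 (cv2) and the standard library are available. Lean on these libraries where they do the work, as an engineer would, in place of code of your own. Each camera call takes 0.05 s, during which the arm holds its last target.

## Working session

There is one attempt and no reset: what is moved stays moved. The work goes in short steps, Python scripts to look and compute and a tool call to move; the robot and the scene stay as the last step left them, time stands still between calls to the robot, and variables do not carry over. Pictures are saved under pics/ and viewed, and the job is handed in when it is done.

Besides the shell and the picture viewer there is one more tool, called after ">>>" as name(argument=value, ...), one argument or row to a line, values as JSON. jog_arm: Moves the arm, as the interface text tells. Its arguments: {"type":"object","properties":{"targets":{"type":"array"},"squeeze":{"type":"number"}},"required":["targets"]}

```bash
mkdir -p pics; ls; python3 - <<'E'
from bench import *
import cv2,numpy as np
print(get_state())
for n in ["scene","top"]:
    im,d=get_image(n); cv2.imwrite(f"pics/{n}0.png",im[:,:,::-1]); np.savez(f"pics/{n}0.npz",im=im,d=d)
for n in ["scene","top","wrist"]: print(n,camera_info(n))
E
```

```text
pics
{'time': 0.0, 'joint_positions': array([ 1.23906533,  0.32183198, -0.07009048,  1.4516507 ,  0.022603  ,
        1.37081575, -0.05689705]), 'qd': array([ 0.00025895,  0.00147451,  0.00023167,  0.00083452, -0.00210702,
        0.00108923,  0.00012041]), 'joint_torque': array([-2.45021447e-04, -4.91285133e+01, -4.04187161e-01, -3.12530851e+01,
       -6.40695216e-02,  4.37557453e-02,  1.82603908e-04]), 'position': array([ 0.22011869, -0.61104795,  0.2404679 ]), 'tool_rot': array([ 0.9518215 ,  1.35487233, -0.95013377]), 'ft_force': array([-0.27649712, -0.26441056, -0.03192527]), 'torque': array([ 0.00455447,  0.04585438, -0.02885139]), 'grip_width': 1.001184022539142}
scene {'intrinsics': array([[459.95260551,   0.        , 318.32979003],
       [  0.        , 459.95260551, 242.87444098],
       [  0.        ,   0.        ,   1.        ]]), 'k1': -0.04958496250798084, 'world_from_camera': array([[-0.85046643, -0.41684217,  0.32085737,  0.87298732],
       [ 0.52592219, -0.66148919,  0.53463811,  0.46160034],
       [-0.01061602,  0.62343777,  0.7818009 ,  0.70925632],
       [ 0. 
[... 375 characters left out ...]
23556,  0.03275097],
       [ 0.01106894,  0.14571537,  0.98926463,  0.98942577],
       [ 0.        ,  0.        ,  0.        ,  1.        ]])}
wrist {'intrinsics': array([[360.09962007,   0.        , 318.65589552],
       [  0.        , 360.09962007, 237.24552719],
       [  0.        ,   0.        ,   1.        ]]), 'k1': -0.007293013833035228, 'mount': array([[ 1.21884125e-04,  3.05434611e-01, -9.52213045e-01,
        -1.43578428e-01],
       [ 1.04858109e-03,  9.52212490e-01,  3.05434567e-01,
         8.49513285e-02],
       [ 9.99999443e-01, -1.03570022e-03, -2.04213371e-04,
        -6.06070137e-04],
       [ 0.00000000e+00,  0.00000000e+00,  0.00000000e+00,
         1.00000000e+00]])}
```

View pics/scene0.png

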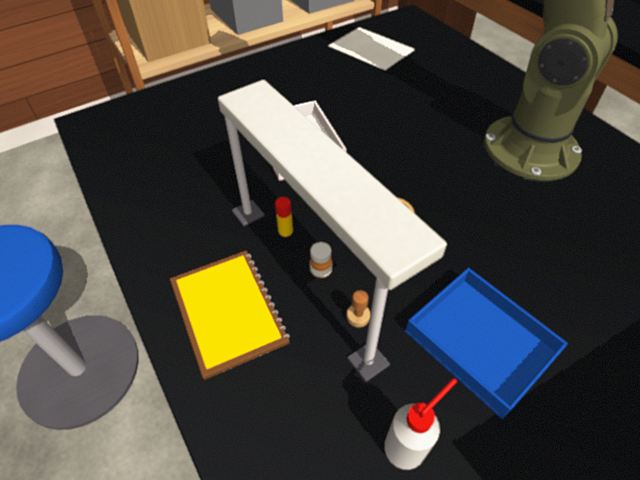

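View pics/top0.png

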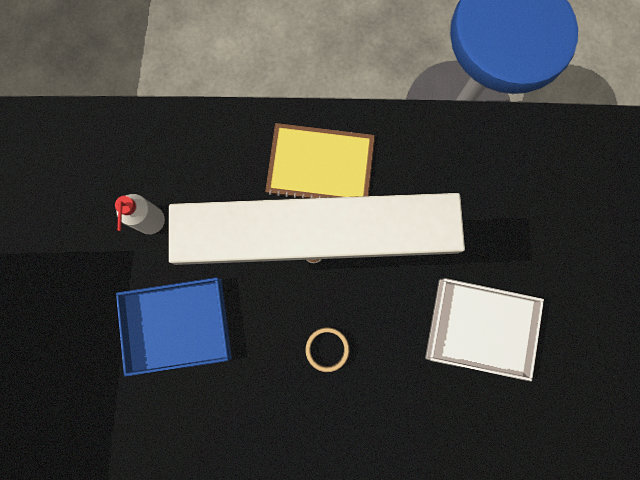

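The scene view shows, under the bar, the glue at about (284,217), the jar at (320,262) and the stamp at (359,310). The top view shows the box at (175,327), the tray at (485,330), the tape at (327,350) and the bottle at (140,213). Next I measure positions.

```bash
cat > h.py <<'E'
import numpy as np,cv2
from bench import *
from scipy.spatial.transform import Rotation as R
def und(ci,uv):
    K=ci["intrinsics"];uv=np.atleast_2d(np.array(uv,float))
    return cv2.undistortPoints(uv[:,None],K,np.array([ci["k1"],0,0,0,0.]))[:,0]
def wfc(ci,st=None):
    if "mount" in ci:
        T=np.eye(4);T[:3,:3]=R.from_rotvec(st["tool_rot"]).as_matrix();T[:3,3]=st["position"];return T@ci["mount"]
    return ci["world_from_camera"]
def rays(ci,uv,st=None):
    p=und(ci,uv);d=np.c_[p[:,0],-p[:,1],-np.ones(len(p))];T=wfc(ci,st);return T[:3,3],d@T[:3,:3].T
def onz(ci,uv,z,st=None):
    o,d=rays(ci,uv,st);return o+d*((z-o[2])/d[:,2])[:,None]
def pts(ci,uv,dep,st=None):
    o,d=rays(ci,uv,st);return o+d*np.asarray(dep)[:,None]
def mask_pts(ci,m,d,st=None):
    m=m&(d>0);v,u=np.nonzero(m);return pts(ci,np.c_[u,v],d[v,u],st)
E
python3 - <<'E'
from h import *
np.set_printoptions(precision=4,suppress=True)
S=np.load("pics/scene0.npz");im,d=S["im"],S["d"];ci=camera_info("scene")
hsv=cv2.cvtColor(im,cv2.COLOR_RGB2HSV)
for n,(x0,y0,x1,y1) in dict(glue=(268,190,300,245),jar=(303,236,338,284),stamp=(340,284,366,332)).items():
    m=np.zeros(d.shape,bool);m[y0:y1,x0:x1]=True
    m&=hsv[:,:,2]>60
    P=mask_pts(ci,m,d);P=P[(P[:,2]>0.005)&(P[:,2]<0.1)]
    top=P[:,2].max();t=P[P[:,2]>np.percentile(P[:,2],98)-.004]
    print(n,len(P),"z99",np.percentile(P[:,2],99),"mean top",t.mean(0),"min/max",P.min(0),P.max(0))
    v,u=np.nonzero(m);print(u.min(),u.max(),v.min(),v.max())
T=np.load("pics/top0.npz");im,d=T["im"],T["d"];ci=camera_info("top")
hsv=cv2.cvtColor(im,cv2.COLOR_RGB2HSV);H,Sa,V=[hsv[:,:,i].astype(int) for i in range(3)]
def blob(m,name):
    n,l,s,c=cv2.connectedComponentsWithStats(m.astype(np.uint8));k=1+s[1:,4].argmax();m=l==k
    P=mask_pts(ci,m,d);print(name,s[k],"z",np.percentile(P[:,2],[2,50,98]));return m,P
yy,xx=np.mgrid[:480,:640]
for name,m,zt in [("box",(H>100)&(H<125)&(Sa>120)&(yy>200),.04),("tray",(V>100)&(Sa<60)&(yy>272)&(xx>400),.04),("lamp",(V>150)&(Sa<60)&(yy>180)&(yy<272)&(xx>166)&(xx<475),.273),("tape",(H>8)&(H<25)&(Sa>60)&(V>100)&(yy>300),.024)]:
    mm,P=blob(m,name)
    c,_=cv2.findContours(mm.astype(np.uint8),0,2);c=max(c,key=cv2.contourArea)[:,0]
    Q=onz(ci,c,zt)[:,:2]
    r=cv2.minAreaRect(Q.astype(np.float32));print(" rect",r)
    sel=P[P[:,2]>zt-.006]; r=cv2.minAreaRect(sel[:,:2].astype(np.float32));print(" depthrim",r, cv2.boxPoints(r).round(3).tolist())
E
```

```text
glue 525 z99 0.08640065744619407 mean top [ 0.6219 -0.0847  0.0843] min/max [ 0.607  -0.1008  0.0051] [ 0.6358 -0.0687  0.0867]
275 299 190 236
jar 659 z99 0.06432020898672172 mean top [0.6125 0.0346 0.0623] min/max [0.5942 0.0158 0.0051] [0.6325 0.0554 0.0648]
310 337 236 278
stamp 560 z99 0.07642037790502126 mean top [0.6139 0.1569 0.0742] min/max [0.5987 0.1374 0.005 ] [0.6322 0.1768 0.0784]
346 365 290 327
box [ 116  277  116  100 9138] z [-0.0008  0.0041  0.0398]
 rect ((0.46298715472221375, 0.2996397912502289), (0.16163583099842072, 0.20839977264404297), 9.357962608337402)
 depthrim ((0.4615272283554077, 0.3038099706172943), (0.16000263392925262, 0.20282448828220367), 9.567177772521973) [[0.3659999966621399, 0.39100000262260437], [0.39899998903274536, 0.19099999964237213], [0.5569999814033508, 0.21699999272823334], [0.5239999890327454, 0.4169999957084656]]
tray [ 425  278  119  103 9007] z [0.     0.0048 0.0403]
 rect ((0.4642305076122284, -0.3007948398590088), (0.20993547141551971, 0.16126246750354767), 78.8005599975586)
 depthrim ((0.4632183313369751, -0.30595502257347107), (
[... 457 characters left out ...]
60374450684), (0.08956463634967804, 0.4384392201900482), 3.0279335975646973) [[0.5600000023841858, 0.2460000067949295], [0.5839999914169312, -0.19200000166893005], [0.6729999780654907, -0.18700000643730164], [0.6499999761581421, 0.25]]
tape [306 328  43  44 580] z [-0.0017  0.0222  0.0259]
 rect ((0.4211219549179077, 0.0033530741930007935), (0.08179773390293121, 0.08133477717638016), 0.6392976641654968)
 depthrim ((0.4208300709724426, 0.0032344236969947815), (0.08242546021938324, 0.08156746625900269), 0.8487458825111389) [[0.3790000081062317, 0.0430000014603138], [0.3799999952316284, -0.03799999877810478], [0.46299999952316284, -0.03700000047683716], [0.460999995470047, 0.04500000178813934]]
```

```bash
cat >> h.py <<'E'
def target_R(yaw,tilt,flip=False):
    """tool x ahead at yaw, tilt below level; tool y upward (tool z = x cross y)"""
    a,t=np.radians(yaw),np.radians(tilt)
    x=np.array([np.cos(a)*np.cos(t),np.sin(a)*np.cos(t),-np.sin(t)])
    y=np.array([np.cos(a)*np.sin(t),np.sin(a)*np.sin(t),np.cos(t)])
    z=np.cross(x,y);return np.c_[x,y,z]
def go(p=None,Rt=None):
    s=get_state();Rc=R.from_rotvec(s["tool_rot"]).as_matrix()
    print("t",s["time"],"pos",s["position"].round(4),"tilt",np.degrees(-np.arcsin(Rc[2,0])).round(2),"yaw",np.degrees(np.arctan2(Rc[1,0],Rc[0,0])).round(2),"zaxis",Rc[:,2].round(3),"yaxis",Rc[:,1].round(3),"w",s["grip_width"].round(3),"F",s["ft_force"].round(2))
    print("q",s["joint_positions"].round(3))
    if Rt is not None: print("turn deg (tool)",np.degrees(R.from_matrix(Rc.T@Rt).as_rotvec()).round(2))
    if p is not None:
        d=np.array(p)-s["position"];print("shift cm now-axes",(Rc.T@d*100).round(2), "target-axes",None if Rt is None else (Rt.T@d*100).round(2))
E
python3 - <<'E'
from h import *
for y in (0,-70): go([.45,.15,.2],target_R(y,30))
E
```

```text
Traceback (most recent call last):
  File "h.py", line 27, in go
    print("t",s["time"],"pos",s["position"].round(4),"tilt",np.degrees(-np.arcsin(Rc[2,0])).round(2),"yaw",np.degrees(np.arctan2(Rc[1,0],Rc[0,0])).round(2),"zaxis",Rc[:,2].round(3),"yaxis",Rc[:,1].round(3),"w",s["grip_width"].round(3),"F",s["ft_force"].round(2))
                                                                                                                                                                                                                  ^^^^^^^^^^^^^^^^^^^^^
AttributeError: 'float' object has no attribute 'round'
```

```bash
sed -i 's/s\["grip_width"\].round(3)/round(s["grip_width"],3)/' h.py; python3 - <<'E'
from h import *
for y in (0,-70): go([.45,.15,.2],target_R(y,30))
E
```

```text
t 0.1 pos [ 0.2201 -0.6111  0.2406] tilt 89.9 yaw 113.57 zaxis [ 0.339 -0.941 -0.002] yaxis [ 0.941  0.339 -0.   ] w 1.003 F [-0.13 -0.89 -0.17]
q [ 1.239  0.322 -0.07   1.452  0.023  1.371 -0.057]
turn deg (tool) [ 17.92 -10.46  59.4 ]
shift cm now-axes [  4.16  47.43 -63.8 ] target-axes [ 21.94   7.98 -76.11]
t 0.1 pos [ 0.2201 -0.6111  0.2406] tilt 89.9 yaw 113.57 zaxis [ 0.339 -0.941 -0.002] yaxis [ 0.941  0.339 -0.   ] w 1.003 F [-0.13 -0.89 -0.17]
q [ 1.239  0.322 -0.07   1.452  0.023  1.371 -0.057]
turn deg (tool) [ 80.74 -46.7   46.86]
shift cm now-axes [  4.16  47.43 -63.8 ] target-axes [-53.1  -35.34 -47.63]
```

>>> jog_arm(
  targets=[
    [0,0,0,-0.4,3.8,-4.1,8.7],
    [0,0,0,-0.4,3.8,-4.1,8.7],
    [0,0,0,-0.4,3.8,-4.1,8.7],
    [0,0,0,-0.4,3.8,-4.1,8.7],
    [0,0,0,-0.4,3.8,-4.1,8.7],
    [0,0,0,-0.4,3.8,-4.1,8.7],
    [0,0,0,-0.4,3.8,-4.1,8.7],
    [0,0,0,-0.4,3.8,-4.1,8.7],
    [0,0,0,-0.4,3.8,-4.1,8.7],
  ],
  squeeze=15,
)

```text
time: 1.23
position: [0.4172, -0.1467, 0.2775]
tool_rot: [0.95, 1.353, -0.951]
ft_force: [0.5, -0.9, -0.4]
grip_width: 0.998
```

>>> jog_arm(
  targets=[
    [3,-1.75,9.9,0,0,0,8.7],
    [3,-1.75,9.9,0,0,0,8.7],
    [3,-1.75,9.9,0,0,0,8.7],
    [3,-1.75,9.9,0,0,0,8.7],
    [3,-1.75,9.9,0,0,0,8.7],
    [3,-1.75,9.9,0,0,0,8.7],
  ],
)

```text
time: 1.98
position: [0.4662, -0.1683, 0.222]
tool_rot: [1.402, 0.853, -0.615]
ft_force: [-0.5, -1.2, 1.3]
grip_width: 0.999
```

```bash
python3 - <<'E'
from h import *
go([.48,-.085,.10],target_R(0,30))
E
```

```text
t 1.975 pos [ 0.4662 -0.1683  0.222 ] tilt 54.11 yaw 11.25 zaxis [ 0.147 -0.988 -0.035] yaxis [0.805 0.099 0.585] w 0.999 F [-0.5  -1.22  1.3 ]
q [ 0.671 -0.301 -0.071  2.253 -0.637  0.827 -0.482]
turn deg (tool) [ 4.23 -7.69 24.26]
shift cm now-axes [11.63 -5.2  -7.61] target-axes [ 7.3  -9.87 -8.33]
```

>>> jog_arm(
  targets=[
    [0,0,0,3.3,0.3,-2.4,8.7],
    [0,0,0,3.3,0.3,-2.4,8.7],
    [0,0,0,3.3,0.3,-2.4,8.7],
  ],
)

```text
time: 2.35
position: [0.5204, -0.0789, 0.1503]
tool_rot: [1.404, 0.861, -0.605]
ft_force: [0.4, 0.9, -0.6]
grip_width: 1.001
```

```bash
python3 - <<'E'
from h import *
go([.52,-.085,.15],target_R(0,35))
E
```

```text
t 2.35 pos [ 0.5204 -0.0789  0.1503] tilt 53.97 yaw 12.34 zaxis [ 0.157 -0.987 -0.042] yaxis [0.803 0.102 0.587] w 1.001 F [ 0.36  0.87 -0.6 ]
q [ 0.533 -0.192 -0.224  2.327 -0.694  0.543 -0.606]
turn deg (tool) [ 4.63 -8.15 19.19]
shift cm now-axes [-0.07 -0.11  0.6 ] target-axes [-0.01 -0.05  0.61]
```

```bash
python3 - <<'E'
from h import *
go([.52,-.085,.12],target_R(-6,35))
E
```

```text
t 2.35 pos [ 0.5204 -0.0789  0.1503] tilt 53.97 yaw 12.34 zaxis [ 0.157 -0.987 -0.042] yaxis [0.803 0.102 0.587] w 1.001 F [ 0.36  0.87 -0.6 ]
q [ 0.533 -0.192 -0.224  2.327 -0.694  0.543 -0.606]
turn deg (tool) [  8.86 -12.44  19.25]
shift cm now-axes [ 2.35 -1.87  0.73] target-axes [ 1.76 -2.47  0.61]
```

Turn in three rows (about a third of this each), moving slightly forward and down.

>>> jog_arm(
  targets=[
    [3,-4.1,6.4,0.7,-0.6,0.2,8.7],
    [3,-4.1,6.4,0.7,-0.6,0.2,8.7],
    [3,-4.1,6.4,0.7,-0.6,0.2,8.7],
  ],
)

```text
time: 2.72
position: [0.5356, -0.0783, 0.1553]
tool_rot: [1.497, 0.618, -0.567]
ft_force: [-0.2, 0.0, 0.9]
grip_width: 0.998
```

```bash
python3 - <<'E'
from h import *
go([.52,-.085,.07],target_R(-6,35))
E
```

```text
t 2.725 pos [ 0.5356 -0.0783  0.1553] tilt 43.34 yaw 2.55 zaxis [ 0.026 -0.999 -0.019] yaxis [0.687 0.004 0.727] w 0.998 F [-0.24  0.02  0.85]
q [ 0.913 -0.276 -0.624  2.444 -1.307  0.378 -0.183]
turn deg (tool) [ 3.89 -6.52  8.41]
shift cm now-axes [ 4.7  -7.28  0.8 ] target-axes [ 3.69 -7.84  0.83]
```

```bash
cat > kin.py <<'E'
import numpy as np, itertools
from scipy.spatial.transform import Rotation as R
def rz(a): c,s=np.cos(a),np.sin(a);return np.array([[c,-s,0],[s,c,0],[0,0,1]])
def ry(a): c,s=np.cos(a),np.sin(a);return np.array([[c,0,s],[0,1,0],[-s,0,c]])
def fk(q,p,sg):
    h,a,b,c,ea,eb,ew,es,o1,o7=p
    M=rz(sg[0]*q[0]+o1);t=np.array([0,0,h]);t=t+M@[es,0,0]
    M=M@ry(q[1])@rz(sg[1]*q[2]);t=t+M@[ea,0,a]
    M=M@ry(q[3])@rz(sg[2]*q[4]);t=t+M@[eb,0,b]
    M=M@ry(q[5]);t=t+M@[ew,0,0]
    M=M@rz(sg[3]*q[6]+o7);t=t+M@[0,0,c]
    # tool x = hand z
    return t,M@np.array([[0,0,1],[0,1,0],[-1,0,0.]]).T.T
D=[([1.23906533,0.32183198,-0.07009048,1.4516507,0.022603,1.37081575,-0.05689705],[.22011869,-.61104795,.2404679],[.9518215,1.35487233,-.95013377]),
([0.671,-.301,-.071,2.253,-.637,.827,-.482],[.4662,-.1683,.222],[1.402,.853,-.615]),
([.533,-.192,-.224,2.327,-.694,.543,-.606],[.5204,-.0789,.1503],[1.404,.861,-.605]),
([.913,-.276,-.624,2.444,-1.307,.378,-.183],[.5356,-.0783,.1553],[1.497,.618,-.567])]
E
python3 - <<'E'
from kin import *
from scipy.optimize import least_squares
best=[]
for sg in itertools.product([1,-1],repeat=4):
  for o7 in (0,np.pi/2,np.pi,-np.pi/2):
   for o1 in (0,np.pi):
    def f(p):
        r=[]
        for q,t,w in D:
            tt,M=fk(q,p,sg);r+=list((tt-np.array(t)));r+=list(.3*(M-R.from_rotvec(w).as_matrix()).ravel())
        return np.array(r+list(.003*(np.array(p[4:8]))))
    s=least_squares(f,[.3,.4,.4,.25,0,0,0,0,o1,o7]);best.append((s.cost,sg,s.x.round(4)))
best.sort(key=lambda b:b[0])
for b in best[:4]:print(b)
E
```

```text
(np.float64(1.0048177547029564), (-1, -1, -1, -1), array([ 0.2207, -0.4138, -0.2448, -0.2437, -0.0897, -0.102 , -0.0097,
       -0.2275,  3.1221,  6.1849]))
(np.float64(1.004817754732752), (-1, -1, -1, -1), array([ 0.2207, -0.4138, -0.2448, -0.2437, -0.0897, -0.102 , -0.0097,
       -0.2275, -3.1611, -0.0983]))
(np.float64(1.0048177555369349), (-1, -1, -1, -1), array([ 0.2207, -0.4138, -0.2448, -0.2437, -0.0897, -0.102 , -0.0097,
       -0.2275, -3.1611, -0.0983]))
(np.float64(1.004817756267687), (-1, -1, -1, -1), array([ 0.2207, -0.4138, -0.2448, -0.2437, -0.0897, -0.102 , -0.0097,
       -0.2276,  3.1221, -0.0983]))
```

```bash
sed -i 's/return t,M@np.*/return t,M@np.array([[0,0,-1],[0,1,0],[1,0,0.]])/' kin.py
cat > fit.py <<'E'
from kin import *
from scipy.optimize import least_squares
best=[]
for sg in itertools.product([1,-1],repeat=4):
  for o7 in (0,np.pi/2,np.pi,-np.pi/2):
   for o1 in (0,np.pi):
    def f(p):
        r=[]
        for q,t,w in D:
            tt,M=fk(q,p,sg);r+=list((tt-np.array(t)));r+=list(.3*(M-R.from_rotvec(w).as_matrix()).ravel())
        return np.array(r+list(.003*(np.array(p[4:8]))))
    s=least_squares(f,[.3,.4,.4,.25,0,0,0,0,o1,o7]);best.append((s.cost,sg,s.x.round(4),np.abs(s.fun).max()))
best.sort(key=lambda b:b[0])
for b in best[:3]:print(b)
E
python3 fit.py
```

```text
(np.float64(9.907356350325863e-05), (-1, -1, -1, -1), array([ 0.1871,  0.4371,  0.4602,  0.2619,  0.0428, -0.0067,  0.0703,
        0.0902, -0.0205, -0.0168]), np.float64(0.007339354988228686))
(np.float64(9.9073563503259e-05), (-1, -1, -1, -1), array([ 0.1871,  0.4371,  0.4602,  0.2619,  0.0428, -0.0067,  0.0703,
        0.0902, -0.0205, -0.0168]), np.float64(0.007339355133047926))
(np.float64(9.907356350325935e-05), (-1, -1, -1, -1), array([ 0.1871,  0.4371,  0.4602,  0.2619,  0.0428, -0.0067,  0.0703,
        0.0902, -0.0205, -0.0168]), np.float64(0.007339354923756036))
```

```bash
cat >> kin.py <<'E'
P=[0.1871,0.4371,0.4602,0.2619,0.0428,-0.0067,0.0703,0.0902,-0.0205,-0.0168];SG=(-1,-1,-1,-1)
LO=np.array([-2.86,-.3,-1.38,.06,-1.56,.09,-2.69]);HI=np.array([2.86,2.09,1.24,2.45,4.7,2.05,2.69])
from scipy.optimize import least_squares
def ik(pos,Rt,q0,reg=.003):
    def f(q):
        t,M=fk(q,P,SG);return np.r_[t-pos,.2*(R.from_matrix(M.T@Rt).as_rotvec()),reg*(q-np.array(q0))]
    s=least_squares(f,np.clip(q0,LO+.06,HI-.06),bounds=(LO+.05,HI-.05));t,M=fk(s.x,P,SG)
    return s.x,np.linalg.norm(t-pos),np.degrees(np.linalg.norm(R.from_matrix(M.T@Rt).as_rotvec()))
E
python3 - <<'E'
from kin import *
from h import target_R
np.set_printoptions(precision=2,suppress=True)
rng=np.random.default_rng(0)
for obj,(x,y) in dict(glue=(.62,-.085),jar=(.6125,.035),back=(.5,-.085)).items():
  for tilt in (20,30,40,50):
    for yaw in (0,np.degrees(np.arctan2(y,x))):
      z=.05 if obj!="back" else .12
      sols=[]
      for k in range(25):
        q0=LO+(HI-LO)*rng.random(7); q0[0]=rng.uniform(-1.5,1.5)
        q,e,a=ik(np.array([x,y,z]),target_R(yaw,tilt),q0)
        if e<.002 and a<1: sols.append((np.min(np.minimum(q-LO,HI-q)),q))
      sols.sort(key=lambda s:-s[0])
      print(obj,tilt,round(yaw),len(sols),*(s[1] for s in sols[:3]))
E
```

```text
glue 20 0 0
glue 20 -8 0
glue 30 0 0
glue 30 -8 0
glue 40 0 9 [-0.59  0.67  1.19  2.38  4.13  0.96  0.59] [-0.55  0.58  1.11  2.4   4.12  0.89  0.66] [-0.55  0.58  1.11  2.4   4.12  0.89  0.67]
glue 40 -8 5 [ 0.92  0.69 -1.24  2.4   2.25  0.87  2.61] [ 0.92  0.68 -1.24  2.4   2.24  0.86  2.6 ] [ 0.92  0.69 -1.24  2.4   2.24  0.86  2.6 ]
glue 50 0 8 [-0.6   0.52  1.19  2.28  4.53  0.73  0.3 ] [ 0.71  0.22 -0.85  2.4   2.09  0.23  2.62] [-0.07  0.18  0.47  2.4   4.43  0.34  0.55]
glue 50 -8 14 [-0.63  0.42  1.14  2.31  4.52  0.53  0.22] [ 0.54  0.2  -0.71  2.4   1.95  0.3   2.61] [ 0.53  0.2  -0.7   2.39  1.91  0.29  2.64]
jar 20 0 0
jar 20 3 0
jar 30 0 0
jar 30 3 0
jar 40 0 6 [ 0.73  0.78 -1.31  2.4   2.19  1.    2.64] [ 0.73  0.78 -1.31  2.4   2.19  1.    2.64] [ 0.73  0.78 -1.31  2.4   2.19  1.    2.64]
jar 40 3 0
jar 50 0 12 [-0.88  0.41  1.19  2.34  4.48  0.49  0.21] [ 0.41  0.23 -0.83  2.4   1.84  0.39  2.64] [ 0.41  0.22 -0.82  2.4   1.84  0.39  2.64]
jar 50 3 14 [-0.66  0.24  0.92  2.39  4.46  0.37  0.38] [-0.85  0.43  1.19  2.34  4.49  0.56  0.26] [-0.63  0.23  0.88  2.4   4.41  0.35  0.43]
back 20 0 0
back 20 -10 0
back 30 0 0
back 30 -10 0
back 40 0 0
back 40 -10 0
back 50 0 0
back 50 -10 0
```

```bash
cat > srch.py <<'E'
from kin import *
from h import target_R
import sys
np.set_printoptions(precision=2,suppress=True)
rng=np.random.default_rng(0)
F=np.diag([1,-1,-1.])
for obj,(x,y,z) in dict(glue=(.622,-.086,.055),jar=(.6125,.035,.045),stamp=(.611,.155,.058)).items():
  res=[]
  for tilt in (40,48,56):
   for yaw in (-60,-40,-20,0,20,40,60):
    for flip in (0,1):
      Rt=target_R(yaw,tilt)@(F if flip else np.eye(3)); best=None
      for k in range(8):
        q0=LO+(HI-LO)*rng.random(7); q0[0]=-np.arctan2(y,x)+rng.uniform(-1,1);q0[4]=[0,3.14,-1,2,4,0,3.1,-.5][k]
        q=q0;ok=True;m=9;Q=[]
        for b in (0,.06,.12,.17):
          q,e,a=ik(np.array([x,y,z])-b*Rt[:,0],Rt,q,.001)
          if e>.003 or a>1: ok=False;break
          m=min(m,np.min(np.minimum(q-LO,HI-q)));Q.append(q)
        if ok and (best is None or m>best[0]): best=(m,tilt,yaw,flip,Q[0],Q[-1])
      if best: res.append(best)
  res.sort(key=lambda r:-r[0])
  print(obj)
  for r in res[:14]: print("  ",round(r[0],2),*r[1:])
E
timeout 570 python3 srch.py
```

```text
glue
   0.57 56 60 0 [ 0.72  0.48 -0.48  1.86 -0.52  0.8   0.14] [ 0.87  0.27 -0.46  1.77 -0.52  1.13  0.13]
   0.55 40 60 0 [ 0.89  0.61 -0.58  1.9  -0.81  0.81  0.5 ] [ 1.06  0.42 -0.54  1.83 -0.74  1.13  0.43]
   0.52 48 60 0 [ 0.35  0.47  0.13  1.93 -1.    1.01  0.63] [ 0.45  0.3   0.22  1.84 -0.83  1.29  0.51]
   0.42 56 -60 1 [ 0.11  0.37 -0.36  2.02  1.    0.85 -0.41] [ 0.08  0.12 -0.48  1.95  0.73  1.11 -0.22]
   0.38 48 -60 1 [ 0.17  0.44 -0.52  2.07  1.27  0.98 -0.68] [ 0.13  0.19 -0.68  2.03  0.95  1.18 -0.49]
   0.35 56 40 0 [ 0.32  0.32  0.1   2.04 -0.93  0.72  0.24] [ 0.37  0.05  0.19  2.   -0.7   1.02  0.05]
   0.33 40 -60 1 [ 0.23  0.54 -0.64  2.1   1.48  1.16 -0.88] [ 0.15  0.31 -0.83  2.09  1.16  1.33 -0.75]
   0.32 48 40 0 [ 0.29  0.36  0.2   2.12 -1.22  0.8   0.57] [ 0.37  0.08  0.32  2.1  -0.91  1.04  0.33]
   0.24 56 -40 1 [-0.6   0.32  0.68  2.05  0.42  0.39  0.53] [-0.89 -0.06  0.77  2.07  0.66  0.78  0.37]
   0.22 56 20 0 [ 0.87  0.32 -0.78  2.06 -0.21  0.34 -0.86] [ 1.35 -0.08 -1.05  2.05 -0.64  0.74 -0.53]
   0.2 48 60 1 [ 0.    0.57  0.62  1.92 -1.18  1.22
[... 2600 characters left out ...]
0.77  1.84  1.21  1.37  2.27] [-0.16  0.54 -0.88  1.71  1.03  1.6   2.35]
   0.34 56 60 0 [ 0.57  0.46 -0.84  1.95 -0.26  0.51 -0.47] [ 0.93  0.18 -1.04  1.91 -0.45  0.85 -0.35]
   0.33 48 60 0 [ 0.67  0.5  -0.87  2.02 -0.58  0.42 -0.08] [ 1.02  0.2  -1.02  2.01 -0.7   0.79 -0.04]
   0.26 40 -60 0 [-0.02  0.82 -0.89  1.84  1.41  1.58  2.15] [-0.16  0.72 -1.01  1.73  1.23  1.79  2.2 ]
   0.26 40 60 0 [ 0.53  0.46 -0.56  2.15 -1.3   0.55  0.68] [ 0.7   0.13 -0.48  2.18 -1.08  0.91  0.45]
   0.23 56 -20 1 [-0.81  0.28  0.41  2.08  0.7   0.46  0.21] [-0.93 -0.07  0.35  2.09  0.67  0.83  0.27]
   0.22 48 -20 1 [-0.2   0.32 -0.48  2.22  1.42  0.73 -0.58] [-0.21 -0.06 -0.63  2.21  0.88  0.87 -0.17]
```

```bash
cat > srch2.py <<'E'
from kin import *
from h import target_R
from multiprocessing import Pool
np.set_printoptions(precision=2,suppress=True)
F=np.diag([1,-1,-1.])
LR=rz(np.radians(3.03));LC=np.array([.6167,.029,0])
OBJ=dict(glue=(.622,-.086,.0145,.084),jar=(.6125,.035,.02,.062),stamp=(.611,.155,.02,.074))
def boxpts(lo,hi,n):
    g=np.stack(np.meshgrid(*[np.linspace(a,b,k) for a,b,k in zip(lo,hi,n)],indexing='ij'),-1).reshape(-1,3)
    e=np.zeros(len(g),bool)
    for i in range(3): e|=np.isclose(g[:,i],lo[i])|np.isclose(g[:,i],hi[i])
    return g[e]
def hand(half):
    return np.vstack([boxpts((-.05,-.0095,-half),(.019,.0095,half),(6,3,5))[:], boxpts((-.19,-.0375,-.095),(-.051,.0375,.095),(12,5,13)),
      boxpts((-.17,.06,-.045),(-.12,.105,.045),(4,4,4))])
def sd_box(p,c,h):
    d=np.abs(p-c)-h;return np.linalg.norm(np.maximum(d,0),axis=1)+np.minimum(d.max(1),0)
def sd_cyl(p,x,y,r,h):
    d=np.c_[np.hypot(p[:,0]-x,p[:,1]-y)-r,p[:,2]-h];return np.linalg.norm(np.maximum(d,0),axis=1)+np.minimum(d.max(1),0)
def clear(p,skip,gone):
    L=(p-LC)@LR; r={}
    r['bar']=sd_box(L,[0,0,.258],[.045,.22,.015]).min()
    for s in(-.2,.2):r['post%+.1f'%s]=sd_cyl(L,.037,s,.008,.25).min()
    r['bench']=p[:,2].min()
    r['tape']=sd_cyl(p,.421,.003,.042,.024).min()
    r['bottle']=sd_cyl(p,.60,.40,.035,.2).min() 
    for k,(x,y,rr,h) in OBJ.items():
        if k!=skip and k not in gone:r[k]=sd_cyl(p,x,y,rr,h).min()
    return r
def job(a):
    obj,z,gone,tilt,yaw,flip,dx,dz=a
    x,y=OBJ[obj][:2];Rt=target_R(yaw,tilt)@(F if flip else np.eye(3));g=np.array([x,y,z]);H=hand(.043)
    path=[g+np.array([-dx*s,0,dz*s]) for s in (0,.25,.5,.75,1)]
    c={}
    for p in path:
        for k,v in clear(H@Rt.T+p,obj,gone).items(): c[k]=min(c.get(k,9),v)
    cm=min(c.values())
    if cm<.008:return None
    rng=np.random.default_rng(1);best=None
    for k in range(6):
        q=LO+(HI-LO)*rng.random(7); q[0]=-np.arctan2(y,x)+rng.uniform(-.8,.8);q[4]=[0,-.8,.8,0,-.4,1.2][k]
        m=9;Q=[]
        for p in (path[0],path[2],path[4]):
            q,e,an=ik(p,Rt,q,.001)
            if e>.003 or an>1:m=-1;break
            m=min(m,np.min(np.minimum(q-LO,HI-q)));Q.append(q)
        if m>0 and (best is None or m>best[0]):best=(m,Q[0],Q[-1])
    if best is None:return None
    return (best[0],cm,min(c,key=c.get),tilt,yaw,flip,dx,dz,best[1],best[2])
if __name__=="__main__":
  for obj,z,gone in (("stamp",.058,()),("glue",.06,("stamp",)),("jar",.045,("stamp","glue"))):
    A=[(obj,z,gone,t,yw,f,dx,dz) for t in (40,48,56,64) for yw in range(-60,61,15) for f in (0,1) for dx,dz in((.13,.06),(.13,.12))]
    with Pool() as P_:res=[r for r in P_.map(job,A,chunksize=1) if r]
    res.sort(key=lambda r:-min(r[0]/.3,r[1]/.02,1.5))
    print(obj)
    for r in res[:12]:print("  m%.2f c%.3f %s"%r[:3],*r[3:])
E
nproc; time OMP_NUM_THREADS=1 timeout 570 python3 srch2.py
```

```text
4
stamp
  m0.11 c0.022 post+0.2 56 0 1 0.13 0.06 [ 0.3   0.37 -0.99  2.17  1.31  0.63 -0.07] [ 0.45 -0.19 -1.12  2.29  0.41  0.5   0.55]
  m0.09 c0.018 post+0.2 40 -15 1 0.13 0.12 [ 0.17  0.58 -0.99  2.27  1.83  1.1  -0.79] [ 0.23 -0.21 -1.14  2.36  0.98  0.75 -0.33]
  m0.08 c0.010 post+0.2 48 -15 1 0.13 0.12 [-0.71  0.25  0.2   2.26  1.42  0.44 -0.5 ] [-0.81 -0.21  0.14  2.37  0.97  0.74 -0.02]
  m0.06 c0.010 bar 56 15 1 0.13 0.06 [-0.15  0.14 -0.17  2.16  0.16  0.26  1.38] [-0.2  -0.24 -0.2   2.39  0.06  0.4   1.38]
  m0.05 c0.010 post+0.2 48 -15 1 0.13 0.06 [-0.71  0.25  0.2   2.26  1.42  0.44 -0.5 ] [-1.39 -0.06  0.83  2.4   1.24  0.58 -0.25]
  m0.05 c0.027 post+0.2 48 0 1 0.13 0.06 [-0.26  0.18 -0.3   2.38  1.78  0.4  -0.62] [ 0.39 -0.25 -1.17  2.4   0.76  0.41  0.1 ]
glue
  m0.05 c0.024 bar 56 0 1 0.13 0.06 [ 0.52  0.16 -0.47  2.14  0.08  0.27  1.57] [ 0.75 -0.25 -0.52  2.38 -0.6   0.45  2.25]
  m0.05 c0.011 jar 48 -30 1 0.13 0.06 [ 0.64  0.46 -1.03  2.25  1.65  0.84 -0.53] [ 0.86 -0.25 -1.18  2.4   0.77  0.45  0.05]
  m0.05 c0.009 post-0.2 56 15 1 0.13 0.06 [ 1.02  0.42 -1.13 
[... 1055 characters left out ...]
  2.37 -1.24  1.23 -2.19]
  m0.07 c0.020 bar 56 -15 1 0.13 0.06 [ 0.46  0.38 -0.98  2.21  1.38  0.68 -0.23] [ 0.5  -0.23 -0.95  2.38  0.44  0.48  0.48]
  m0.06 c0.019 bar 48 -30 1 0.13 0.12 [ 0.16  0.38 -0.71  2.26  1.53  0.83 -0.68] [ 0.15 -0.24 -0.72  2.38  0.76  0.73 -0.06]
  m0.05 c0.017 bar 48 45 1 0.13 0.06 [-0.41  0.52  0.88  2.17 -1.5   1.04 -2.44] [-0.61  0.13  1.19  2.39 -1.15  0.95 -2.52]
  m0.05 c0.026 bench 40 -30 1 0.13 0.12 [ 0.31  0.6  -0.95  2.29  1.81  1.15 -0.87] [ 0.49 -0.23 -1.2   2.4   0.96  0.75 -0.39]
  m0.05 c0.026 bench 40 -45 1 0.13 0.06 [-0.03  0.5  -0.57  2.19  1.53  1.07 -0.93] [ 0.31  0.39 -1.17  2.4   1.36  1.3  -0.99]
real	0m35.671s
user	2m3.680s
sys	0m0.689s
```

```bash
cat > srch3.py <<'E'
from srch2 import *
def poses(a):
    obj,z,gone,tilt,yaw,flip,dx,dz,dt,y2=a
    x,y=OBJ[obj][:2];Fm=(F if flip else np.eye(3))
    return [(np.array([x-dx*s,y,z+dz*s]),target_R(yaw+(y2-yaw)*s,min(tilt+dt*s,88))@Fm) for s in (0,.17,.33,.5,.67,.83,1)]
def job(a):
    obj,z,gone,tilt,yaw,flip=a[:6];x,y=OBJ[obj][:2]
    H=hand(.043);c={};path=poses(a)
    for p,Rt in path:
        for k,v in clear(H@Rt.T+p,obj,gone).items(): c[k]=min(c.get(k,9),v)
    cm=min(c.values())
    if cm<.008:return None
    rng=np.random.default_rng(1);best=None
    for k in range(6):
        q=LO+(HI-LO)*rng.random(7); q[0]=-np.arctan2(y,x)+rng.uniform(-.8,.8);q[4]=[0,-.8,.8,0,-.4,1.2][k]
        m=9;Q=[]
        for p,Rt in path[::2]:
            q,e,an=ik(p,Rt,q,.001)
            if e>.003 or an>1:m=-1;break
            m=min(m,np.min(np.minimum(q-LO,HI-q)));Q.append(q)
        if m>0 and (best is None or m>best[0]):best=(m,Q[0],Q[-1])
    if best is None:return None
    return (best[0],cm,min(c,key=c.get))+a[3:]+(best[1],best[2])
if __name__=="__main__":
  import sys
  for obj,z,gone in (("stamp",.058,()),("glue",.06,("stamp",)),("jar",.045,("stamp","glue"))):
    A=[(obj,z,gone,t,yw,f,.13,dz,dt,y2) for t in (40,48,56) for yw in range(-60,61,15) for f in (0,1) for dz in(.06,.12) for dt in (15,35) for y2 in {yw,yw//2}]
    with Pool() as P_:res=[r for r in P_.map(job,A,chunksize=1) if r]
    res.sort(key=lambda r:-min(r[0]/.3,r[1]/.02,1.5))
    print(obj)
    for r in res[:10]:print("  m%.2f c%.3f %s"%r[:3],*r[3:])
E
OMP_NUM_THREADS=1 timeout 570 python3 srch3.py
```

```text
stamp
  m0.26 c0.022 post+0.2 56 0 1 0.13 0.06 15 0 [-0.01  0.22 -0.57  2.19  1.08  0.45  0.11] [ 0.42  0.01 -1.03  2.14  0.28  0.74  0.79]
  m0.26 c0.019 bar 56 0 1 0.13 0.06 35 0 [-0.01  0.22 -0.57  2.19  1.08  0.45  0.11] [ 0.45  0.29 -1.09  1.96  0.33  1.04  0.79]
  m0.18 c0.022 post+0.2 56 0 1 0.13 0.12 15 0 [-0.01  0.22 -0.57  2.19  1.08  0.45  0.11] [ 0.44 -0.12 -0.97  2.05  0.09  0.87  0.99]
  m0.24 c0.011 bar 56 0 1 0.13 0.12 35 0 [-0.01  0.22 -0.57  2.19  1.08  0.45  0.11] [ 0.51  0.21 -1.14  1.88  0.23  1.15  0.87]
  m0.18 c0.010 bar 56 15 1 0.13 0.06 15 7 [-0.01  0.16 -0.4   2.16  0.47  0.27  1.03] [ 0.05 -0.07 -0.52  2.2   0.11  0.7   1.14]
  m0.18 c0.010 bar 56 15 1 0.13 0.06 15 15 [-0.01  0.16 -0.4   2.16  0.47  0.27  1.03] [ 0.16 -0.07 -0.62  2.19  0.02  0.69  1.36]
  m0.15 c0.010 bar 56 15 1 0.13 0.12 15 7 [-0.01  0.16 -0.4   2.16  0.47  0.27  1.03] [ 0.08 -0.15 -0.52  2.11  0.03  0.84  1.23]
  m0.16 c0.010 post+0.2 48 -15 1 0.13 0.06 15 -8 [-0.71  0.25  0.2   2.26  1.42  0.44 -0.5 ] [-0.53 -0.12  0.02  2.29  0.48  0.63  0.58]
  m0.21 c0.010 post+0.2 48 -15 1 0.13 0.
[... 2183 characters left out ...]
] [ 0.67  0.01 -1.22  2.24  0.63  0.76  0.06]
  m0.15 c0.023 bar 56 15 1 0.13 0.06 15 7 [ 0.56  0.23 -0.81  2.17  0.49  0.24  1.2 ] [ 0.9  -0.04 -1.18  2.17  0.02  0.66  1.4 ]
  m0.16 c0.010 bar 56 15 1 0.13 0.12 35 7 [ 0.58  0.24 -0.85  2.17  0.58  0.25  1.11] [ 0.78  0.15 -1.13  1.94  0.16  1.1   1.29]
  m0.16 c0.010 bar 48 -30 1 0.13 0.06 35 -15 [-0.5   0.27  0.14  2.29  1.45  0.51 -0.62] [ 0.09  0.02 -0.27  2.15  0.07  0.87  1.09]
  m0.15 c0.024 bench 56 0 1 0.13 0.06 15 0 [ 0.01  0.14 -0.23  2.23  0.64  0.24  0.77] [ 0.3  -0.11 -0.49  2.26  0.01  0.65  1.37]
  m0.15 c0.024 bench 56 0 1 0.13 0.06 35 0 [ 0.01  0.14 -0.23  2.23  0.64  0.24  0.77] [ 0.31  0.09 -0.52  2.08  0.06  0.95  1.33]
```

```bash
cat >> h.py <<'E'
F=np.diag([1,-1,-1.])
def tR(yaw,tilt): return target_R(yaw,tilt)@F
def wd(dx,dy,dz):
    s=get_state();Rc=R.from_rotvec(s["tool_rot"]).as_matrix();print("world",(dx,dy,dz),"-> tool cm",(Rc.T@[dx,dy,dz]*100).round(2))
E
python3 - <<'E'
from h import *
go([.45,-.10,.26],target_R(0,82))
E
```

```text
t 2.725 pos [ 0.5356 -0.0783  0.1553] tilt 43.34 yaw 2.55 zaxis [ 0.026 -0.999 -0.019] yaxis [0.687 0.004 0.727] w 0.998 F [-0.24  0.02  0.85]
q [ 0.913 -0.276 -0.624  2.444 -1.307  0.378 -0.183]
turn deg (tool) [  0.85  -1.71 -38.64]
shift cm now-axes [-13.47   1.73   1.75] target-axes [-11.55  -7.02   2.17]
```

>>> jog_arm(
  targets=[
    [0,0,-5,-4.5,0.6,0.6,8.7],
    [0,0,-8,-4.4,0.2,0.6,8.7],
    [0,0,-9,-4.3,-0.6,0.6,8.7],
    [0,0,-9,0,0,0,8.7],
    [0,0,-8,0,0,0,8.7],
  ],
)

```text
time: 3.35
position: [0.5062, -0.0823, 0.206]
tool_rot: [1.326, 1.069, -0.924]
ft_force: [0.2, 0.4, -1.0]
grip_width: 1.001
```

>>> jog_arm(
  targets=[
    [-10.5,0,0,0,0,0,8.7],
    [-10.5,0,0,0,0,0,8.7],
    [-10.5,0,0,0,0,0,8.7],
    [-10.5,0,0,0,0,0,8.7],
    [-10.5,0,0,0,0,0,8.7],
    [-10.5,0,0,0,0,0,8.7],
    [-10.5,0,0,0,0,0,8.7],
    [-10.5,0,0,0,0,0,8.7],
    [-10.5,0,0,0,0,0,8.7],
    [-10.5,0,0,0,0,0,8.7],
  ],
)

```text
time: 4.6
position: [0.5057, -0.082, 0.2044]
tool_rot: [-0.232, 1.263, 0.267]
ft_force: [-0.1, 0.7, 0.1]
grip_width: 0.998
```

```bash
python3 - <<'E'
from h import *
go([.46,-.10,.24],tR(0,80))
E
```

```text
t 4.6 pos [ 0.5057 -0.082   0.2044] tilt 73.27 yaw 14.07 zaxis [0.904 0.317 0.287] yaxis [-0.323  0.946 -0.025] w 0.998 F [-0.08  0.66  0.11]
q [ 0.404 -0.127 -0.196  2.042 -0.183  0.967  0.625]
turn deg (tool) [-71.17   7.37   2.92]
shift cm now-axes [-4.81 -0.31 -3.68] target-axes [-4.3   3.89 -1.8 ]
```

>>> jog_arm(
  targets=[
    [-10.2,1,0.4,0,0,0,8.7],
    [-10.2,1,0.4,0,0,0,8.7],
    [-10.2,1,0.4,0,0,0,8.7],
    [-10.2,1,0.4,0,0,0,8.7],
    [-10.2,1,0.4,0,0,0,8.7],
    [-10.2,1,0.4,0,0,0,8.7],
    [-10.2,1,0.4,0,0,0,8.7],
  ],
)

```text
time: 5.48
position: [0.5058, -0.0821, 0.2044]
tool_rot: [-1.289, 1.072, 1.081]
ft_force: [0.4, 0.2, 0.3]
grip_width: 1.0
```

```bash
python3 - <<'E'
from h import *
go([.48,-.086,.14],tR(0,72))
im,d=get_image("wrist");cv2.imwrite("pics/w1.png",im[:,:,::-1])
im,d=get_image("scene");cv2.imwrite("pics/s1.png",im[:,:,::-1])
E
```

```text
t 5.475 pos [ 0.5058 -0.0821  0.2044] tilt 79.74 yaw 1.2 zaxis [-0.004  1.     0.003] yaxis [-0.984 -0.004 -0.178] w 1.0 F [0.4  0.18 0.32]
q [ 0.315 -0.068 -0.179  1.971 -0.046  1.061  1.728]
turn deg (tool) [ 0.19  0.23 -7.74]
shift cm now-axes [ 5.88  3.69 -0.4 ] target-axes [ 5.33  4.44 -0.39]
```

View pics/w1.png

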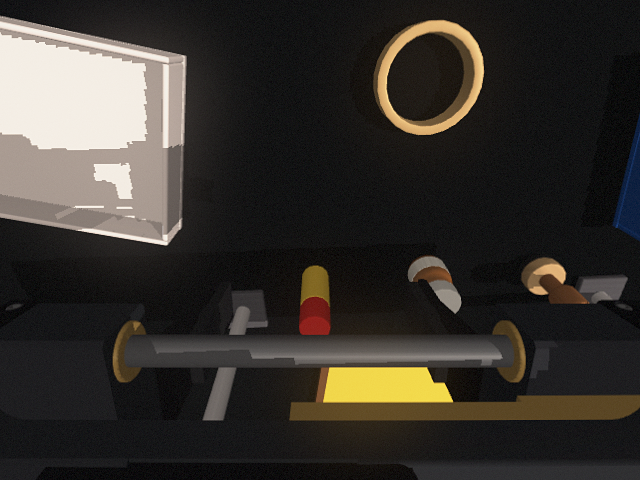

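View pics/s1.png

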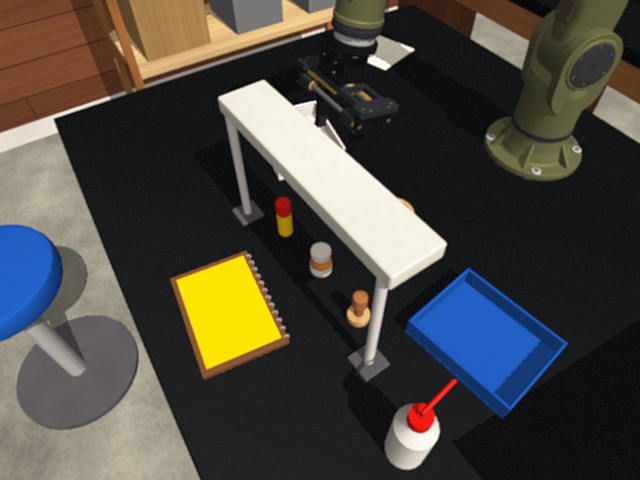

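The wrist view, camera underneath, shows the glue at about (315,300), the jar at (435,283), the stamp at (550,275) and the tape at (430,77). I'll cross-check their positions from this view.

```bash
python3 - <<'E'
from h import *
st=get_state();im,d=get_image("wrist");ci=camera_info("wrist")
hsv=cv2.cvtColor(im,cv2.COLOR_RGB2HSV)
for n,(x0,y0,x1,y1) in dict(glue=(295,255,335,333),jar=(400,250,470,315),stamp=(515,250,575,303)).items():
    m=np.zeros(d.shape,bool);m[y0:y1,x0:x1]=True;m&=hsv[:,:,2]>70
    if n=="stamp":m&=hsv[:,:,1]>80
    P=mask_pts(ci,m,d,st);P=P[(P[:,2]<.1)&(P[:,2]>.004)&(P[:,0]<.66)]
    print(n,len(P),P.min(0).round(4),P.max(0).round(4),"ymid",((np.percentile(P[:,1],1)+np.percentile(P[:,1],99))/2).round(4),"front x",np.percentile(P[:,0],1).round(4))
E
```

```text
glue 1818 [ 0.6059 -0.0984  0.0042] [ 0.6266 -0.07    0.0858] ymid -0.0842 front x 0.6066
jar 1482 [0.5907 0.0145 0.0048] [0.6209 0.0551 0.0643] ymid 0.0336 front x 0.5913
stamp 1393 [0.592  0.138  0.0057] [0.6315 0.1776 0.0725] ymid 0.1567 front x 0.5925
```

>>> jog_arm(
  targets=[
    [0,0,0,3,1.8,-0.1,5.5],
    [0,0,0,2.9,1.8,-0.1,5.5],
    [0,0,-7.7,0,0,0,5.5],
    [0,0,0,0,0,0,5.5],
  ],
)

```text
time: 6.12
position: [0.4784, -0.0841, 0.1387]
tool_rot: [-1.332, 0.977, 0.975]
ft_force: [-0.0, -0.1, 0.5]
grip_width: 0.665
```

```bash
python3 - <<'E'
from h import *
go([.621,-.0842,.06],tR(0,56))
go([.57,-.0842,.10],tR(0,64))
E
```

```text
t 6.125 pos [ 0.4784 -0.0841  0.1387] tilt 72.18 yaw 0.71 zaxis [0.006 1.    0.006] yaxis [-0.952  0.007 -0.306] w 0.665 F [-0.01 -0.14  0.52]
q [ 0.33  -0.152 -0.16   2.209 -0.112  0.779  1.8  ]
turn deg (tool) [ -0.43   0.16 -16.19]
shift cm now-axes [ 11.85 -11.17   0.02] target-axes [ 1.449e+01 -7.420e+00 -1.000e-02]
t 6.125 pos [ 0.4784 -0.0841  0.1387] tilt 72.18 yaw 0.71 zaxis [0.006 1.    0.006] yaxis [-0.952  0.007 -0.306] w 0.665 F [-0.01 -0.14  0.52]
q [ 0.33  -0.152 -0.16   2.209 -0.112  0.779  1.8  ]
turn deg (tool) [-0.42  0.19 -8.19]
shift cm now-axes [ 6.48 -7.54  0.02] target-axes [ 7.49 -6.54 -0.01]
```

>>> jog_arm(
  targets=[
    [0,0,-2,1.6,-1.9,0,5.5],
    [0,0,-2,1.6,-1.9,0,5.5],
    [0,0,-2,1.7,-1.8,0,5.5],
    [0,0,-2,1.8,-1.7,0,5.5],
    [0,0,0,0,0,0,5.5],
  ],
)

```text
time: 6.75
position: [0.5748, -0.0834, 0.1038]
tool_rot: [-1.384, 0.868, 0.87]
ft_force: [-0.9, 0.1, 0.8]
grip_width: 0.633
```

```bash
python3 - <<'E'
from h import *
go([.621,-.0842,.058],tR(0,56))
E
```

```text
t 6.75 pos [ 0.5748 -0.0834  0.1038] tilt 64.06 yaw 0.57 zaxis [0.002 1.    0.006] yaxis [-0.899  0.004 -0.437] w 0.633 F [-0.86  0.06  0.84]
q [ 0.31   0.033 -0.175  2.16  -0.121  0.504  1.797]
turn deg (tool) [-0.27  0.23 -8.07]
shift cm now-axes [ 6.14 -2.15 -0.09] target-axes [ 6.38 -1.27 -0.08]
```

>>> jog_arm(
  targets=[
    [0,0,-2,1.5,-0.6,0,5.5],
    [0,0,-2,1.5,-0.5,0,5.5],
    [0,0,-2,1.6,-0.4,0,5.5],
    [0,0,-2,1.6,-0.4,0,5.5],
    [0,0,0,0,0,0,5.5],
  ],
)

```text
time: 7.38
position: [0.62, -0.0834, 0.0583]
tool_rot: [-1.426, 0.762, 0.764]
ft_force: [0.3, 0.4, -0.2]
grip_width: 0.629
```

```bash
python3 - <<'E'
from h import *
go([.621,-.0842,.058],tR(0,56))
im,d=get_image("wrist");cv2.imwrite("pics/w2.png",im[:,:,::-1])
im,d=get_image("scene");cv2.imwrite("pics/s2.png",im[100:340,180:500,::-1].repeat(2,0).repeat(2,1))
E
```

```text
t 7.375 pos [ 0.62   -0.0834  0.0583] tilt 56.13 yaw 0.41 zaxis [0.002 1.    0.006] yaxis [-0.83   0.005 -0.557] w 0.629 F [ 0.3   0.37 -0.2 ]
q [ 0.339  0.16  -0.213  2.199 -0.235  0.206  1.921]
turn deg (tool) [-0.29  0.23 -0.13]
shift cm now-axes [ 0.08 -0.07 -0.08] target-axes [ 0.08 -0.07 -0.08]
```

View pics/w2.png

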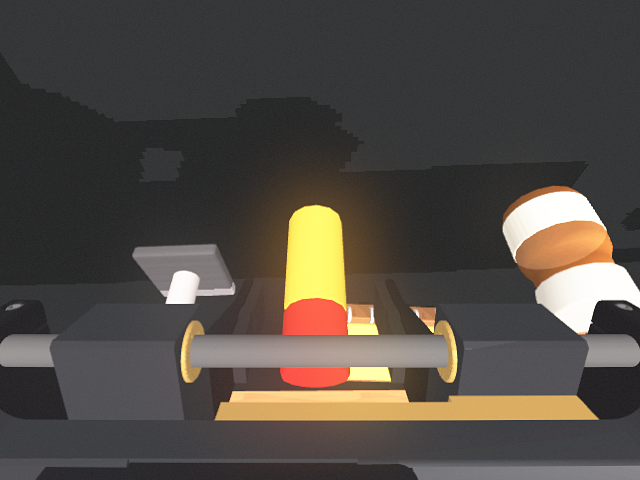

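View pics/s2.png

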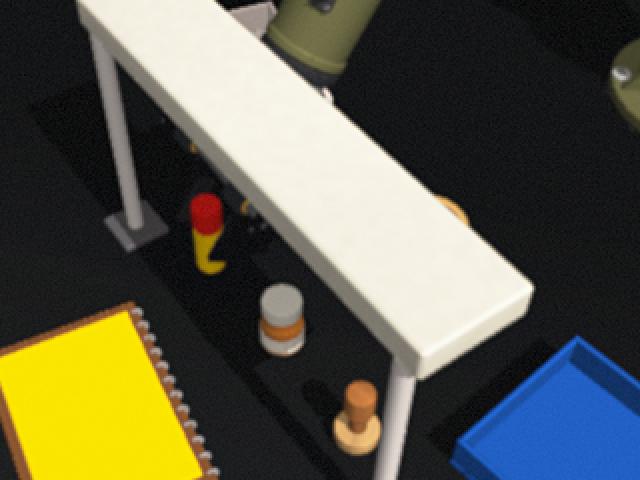

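The glue lies centred between the fingers (column 315 in the wrist view), so I close.

>>> jog_arm(
  targets=[
    [0,0,0,0,0,0,2],
    [0,0,0,0,0,0,2],
    [0,0,0,0,0,0,2],
    [0,0,0,0,0,0,2],
    [0,0,0,0,0,0,2],
  ],
  squeeze=15,
)

```text
time: 8.1
position: [0.6206, -0.0837, 0.0592]
tool_rot: [-1.429, 0.76, 0.761]
ft_force: [-1.0, -0.8, 2.1]
grip_width: 0.326
```

```bash
python3 - <<'E'
from h import *
go()
wd(0,0,.02); wd(-.13,0,.06)
E
```

```text
t 8.1 pos [ 0.6206 -0.0837  0.0592] tilt 55.94 yaw 0.28 zaxis [0.001 1.    0.004] yaxis [-0.828  0.004 -0.56 ] w 0.326 F [-1.03 -0.85  2.12]
q [ 0.338  0.158 -0.212  2.2   -0.235  0.203  1.923]
world (0, 0, 0.02) -> tool cm [-1.66 -1.12  0.01]
world (-0.13, 0, 0.06) -> tool cm [-1.225e+01  7.410e+00  1.000e-02]
```

>>> jog_arm(
  targets=[
    [0,0,0,-0.8,-0.5,0,2],
    [0,0,0,-0.8,-0.5,0,2],
    [0,0,0,-1.9,1.2,0,2],
    [0,0,2,-1.9,1.2,0,2],
    [0,0,2,-1.9,1.3,0,2],
    [0,0,3,-1.9,1.4,0,2],
    [0,0,3,-1.9,1.5,0,2],
    [0,0,3,-1.8,1.6,0,2],
    [0,0,3,-1.8,1.7,0,2],
  ],
)

```text
time: 9.22
position: [0.4689, -0.0839, 0.1464]
tool_rot: [-1.338, 0.973, 0.975]
ft_force: [-0.2, 0.7, -1.2]
grip_width: 0.328
```

```bash
python3 - <<'E'
from h import *
go([.46,-.084,.20],tR(0,80))
im,d=get_image("scene");cv2.imwrite("pics/s3.png",im[:,:,::-1])
E
```

```text
t 9.225 pos [ 0.4689 -0.0839  0.1464] tilt 72.0 yaw 0.58 zaxis [0.001 1.    0.004] yaxis [-0.951  0.003 -0.309] w 0.328 F [-0.22  0.7  -1.2 ]
q [ 0.38  -0.186 -0.2    2.22  -0.132  0.799  1.824]
turn deg (tool) [-0.13  0.19  7.99]
shift cm now-axes [-5.37 -0.81  0.  ] target-axes [-5.43 -0.06 -0.01]
```

View pics/s3.png

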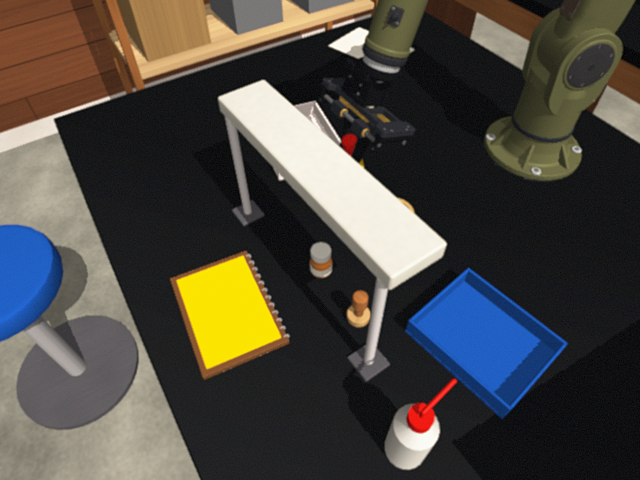

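```bash
python3 - <<'E'
from h import *
go([.47,.12,.20],tR(0,72))
go([.455,.345,.16],tR(30,78))
E
```

```text
t 9.275 pos [ 0.4685 -0.0842  0.1479] tilt 72.01 yaw 0.46 zaxis [0.002 1.    0.003] yaxis [-0.951  0.003 -0.309] w 0.33 F [-0.84 -1.17 -0.09]
q [ 0.38  -0.189 -0.2    2.219 -0.131  0.803  1.824]
turn deg (tool) [-0.15  0.14 -0.01]
shift cm now-axes [-4.86 -1.7  20.43] target-axes [-4.91 -1.75 20.42]
t 9.275 pos [ 0.4685 -0.0842  0.1479] tilt 72.01 yaw 0.46 zaxis [0.002 1.    0.003] yaxis [-0.951  0.003 -0.309] w 0.33 F [-0.84 -1.17 -0.09]
q [ 0.38  -0.189 -0.2    2.219 -0.131  0.803  1.824]
turn deg (tool) [-29.13  -7.62   5.9 ]
shift cm now-axes [-1.46  1.02 42.92] target-axes [  3.04 -20.1   37.84]
```

>>> jog_arm(
  targets=[
    [0,0,3,-2.2,-1.5,4.5,2],
    [0,0,3,-2.2,-1.5,5,2],
    [0,0,0,0.4,0.5,5.5,2],
    [0,0,0,0.4,0.5,5.5,2],
    [0,0,0,0.4,0.5,5.5,2],
    [0,0,0,0.4,0.5,5.5,2],
    [0,0,0,0.4,0.5,5.5,2],
    [0,0,0,0.4,0.5,5.5,2],
  ],
)

```text
time: 10.28
position: [0.4623, 0.3431, 0.1685]
tool_rot: [-1.296, 1.049, 1.052]
ft_force: [0.8, -0.9, -0.4]
grip_width: 0.329
```

```bash
python3 - <<'E'
from h import *
go([.455,.345,.085],tR(15,80))
E
```

```text
t 10.275 pos [0.4623 0.3431 0.1685] tilt 77.85 yaw 1.43 zaxis [0.002 1.    0.006] yaxis [-0.978  0.003 -0.21 ] w 0.329 F [ 0.8  -0.87 -0.39]
q [-0.032  0.163 -0.797  1.859  0.311  1.037  0.613]
turn deg (tool) [-14.9   -2.58   2.18]
shift cm now-axes [8.01 2.47 0.14] target-axes [8.11 2.09 0.37]
```

>>> jog_arm(
  targets=[
    [0,0,0,3,0.8,0,2],
    [0,0,0,2.8,0.8,0,2],
    [0,0,0,2,0.7,0,2],
    [0,0,0,0.5,0.1,0,2],
    [0,0,0,0,0,0,2],
  ],
)

```text
time: 10.9
position: [0.4563, 0.3417, 0.0824]
tool_rot: [-1.296, 1.05, 1.053]
ft_force: [0.5, -0.1, 0.6]
grip_width: 0.329
```

```bash
python3 - <<'E'
from h import *
go()
im,d=get_image("top");cv2.imwrite("pics/t4.png",im[:,:,::-1])
im,d=get_image("scene");cv2.imwrite("pics/s4.png",im[:,:,::-1])
E
```

```text
t 10.9 pos [0.4563 0.3417 0.0824] tilt 77.92 yaw 1.26 zaxis [0.002 1.    0.005] yaxis [-0.978  0.003 -0.209] w 0.329 F [ 0.55 -0.09  0.57]
q [-0.085  0.264 -0.766  1.954  0.433  0.89   0.491]
```

View pics/s4.png

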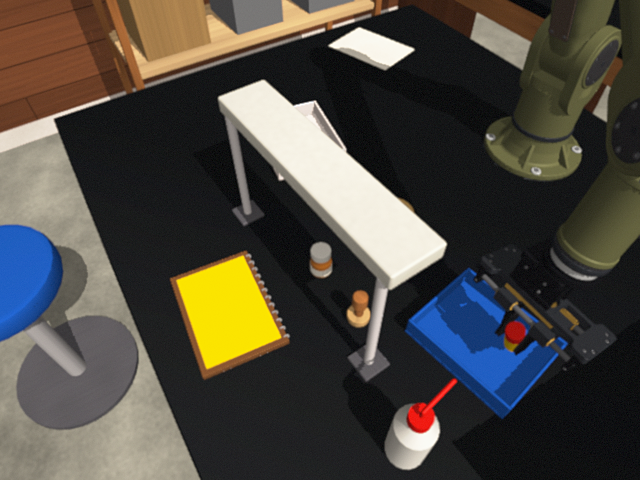

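>>> jog_arm(
  targets=[
    [0,0,0,0.6,0.1,0,2],
    [0,0,0,0,0,0,4.2],
    [0,0,0,0,0,0,4.2],
    [0,0,0,0,0,0,4.2],
    [0,0,0,-3,-0.6,0,4.2],
    [0,0,0,-4,-0.8,0,4.2],
    [0,0,0,-4,-0.8,-3,5.5],
  ],
)

```text
time: 11.88
position: [0.454, 0.3131, 0.1893]
tool_rot: [-1.298, 1.047, 1.058]
ft_force: [0.5, -0.9, -0.1]
grip_width: 0.529
```

```bash
python3 - <<'E'
from h import *
go([.485,.157,.135],tR(0,71))
im,d=get_image("top");cv2.imwrite("pics/t5.png",im[:,:,::-1])
E
```

```text
t 11.875 pos [0.454  0.3131 0.1893] tilt 77.98 yaw 1.94 zaxis [-0.003  1.     0.007] yaxis [-0.978 -0.002 -0.208] w 0.529 F [ 0.49 -0.9  -0.12]
q [ 0.048  0.071 -0.806  1.89   0.217  1.054  0.726]
turn deg (tool) [ 0.06  0.41 -6.98]
shift cm now-axes [  5.85  -1.88 -15.65] target-axes [  6.15  -1.16 -15.61]
```

View pics/t5.png

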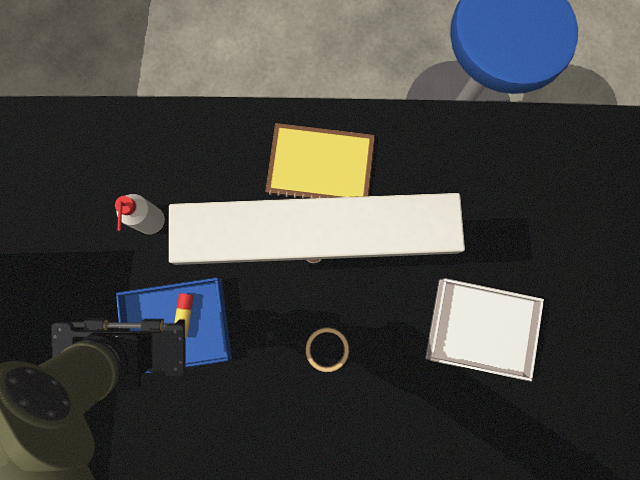

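>>> jog_arm(
  targets=[
    [0,0,0,0.5,-0.6,-5.2,5.5],
    [0,0,-3,1.4,-0.6,-5.2,5.5],
    [0,0,-4,1.9,-0.6,-5.2,5.5],
    [0,0,0,2,-0.1,0,5.5],
    [0,0,0,0,0,0,5.5],
  ],
)

```text
time: 12.55
position: [0.4875, 0.1545, 0.1346]
tool_rot: [-1.343, 0.962, 0.963]
ft_force: [-0.2, -0.8, -0.1]
grip_width: 0.627
```

```bash
python3 - <<'E'
from h import *
go([.57,.157,.10],tR(0,64))
go([.612,.157,.058],tR(0,56))
E
```

```text
t 12.55 pos [0.4875 0.1545 0.1346] tilt 71.1 yaw 0.53 zaxis [0.002 1.    0.004] yaxis [-0.946  0.003 -0.324] w 0.627 F [-0.15 -0.79 -0.14]
q [ 0.24  -0.091 -0.658  2.154  0.11   0.76   1.074]
turn deg (tool) [-0.21  0.16 -7.1 ]
shift cm now-axes [ 5.95 -6.68  0.26] target-axes [ 6.72 -5.89  0.25]
t 12.55 pos [0.4875 0.1545 0.1346] tilt 71.1 yaw 0.53 zaxis [0.002 1.    0.004] yaxis [-0.946  0.003 -0.324] w 0.627 F [-0.15 -0.79 -0.14]
q [ 0.24  -0.091 -0.658  2.154  0.11   0.76   1.074]
turn deg (tool) [ -0.22   0.14 -15.1 ]
shift cm now-axes [11.28 -9.29  0.25] target-axes [13.31 -6.03  0.25]
```

>>> jog_arm(
  targets=[
    [0,0,-1.5,1.5,-1.7,0.1,5.5],
    [0,0,-2,1.5,-1.7,0.1,5.5],
    [0,0,-2,1.5,-1.5,0,5.5],
    [0,0,-2,1.6,-1.4,0,5.5],
    [0,0,0,0,0,0,5.5],
  ],
)

```text
time: 13.18
position: [0.5695, 0.1583, 0.102]
tool_rot: [-1.389, 0.86, 0.864]
ft_force: [-1.1, 0.4, -0.3]
grip_width: 0.632
```

```bash
python3 - <<'E'
from h import *
go([.612,.157,.058],tR(0,56))
E
```

```text
t 13.175 pos [0.5695 0.1583 0.102 ] tilt 63.55 yaw 0.58 zaxis [0.    1.    0.005] yaxis [-0.895  0.002 -0.445] w 0.632 F [-1.11  0.43 -0.29]
q [ 0.226  0.094 -0.665  2.122  0.457  0.563  0.804]
turn deg (tool) [-0.15  0.25 -7.55]
shift cm now-axes [ 5.83 -1.84 -0.16] target-axes [ 6.02 -1.06 -0.13]
```

>>> jog_arm(
  targets=[
    [0,0,-1.5,1.5,-0.5,0,5.5],
    [0,0,-2,1.5,-0.4,-0.1,5.5],
    [0,0,-2,1.5,-0.3,0,5.5],
    [0,0,-2,1.4,-0.3,0,5.5],
    [0,0,0,0,0,0,5.5],
  ],
)

```text
time: 13.8
position: [0.6107, 0.1568, 0.0576]
tool_rot: [-1.43, 0.761, 0.763]
ft_force: [0.1, -0.2, -0.5]
grip_width: 0.63
```

```bash
python3 - <<'E'
from h import *
go([.612,.157,.058],tR(0,56))
im,d=get_image("wrist");cv2.imwrite("pics/w6.png",im[:,:,::-1])
E
```

```text
t 13.8 pos [0.6107 0.1568 0.0576] tilt 56.05 yaw 0.25 zaxis [0.    1.    0.003] yaxis [-0.829  0.002 -0.559] w 0.63 F [ 0.12 -0.17 -0.54]
q [ 0.074  0.209 -0.521  2.168  0.98   0.394  0.314]
turn deg (tool) [-0.12  0.14 -0.05]
shift cm now-axes [ 0.04 -0.13  0.02] target-axes [ 0.04 -0.13  0.02]
```

View pics/w6.png

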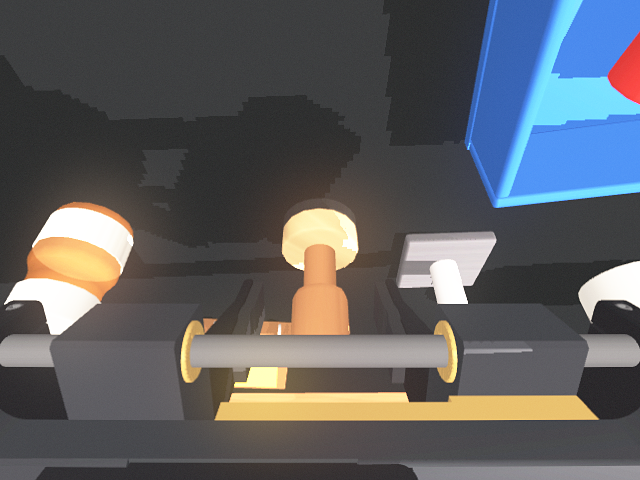

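The stamp's handle (320,310) sits centred between the fingers, so I grip, lift and retreat.

>>> jog_arm(
  targets=[
    [0,0,0,0,0,0,1.5],
    [0,0,0,0,0,0,1.5],
    [0,0,0,0,0,0,1.5],
    [0,0,0,0,0,0,1.5],
    [0,0,0,0,0,0,1.5],
    [0,0,0,0,0,0,1.5],
  ],
  squeeze=15,
)

```text
time: 14.6
position: [0.6115, 0.1564, 0.0581]
tool_rot: [-1.429, 0.76, 0.761]
ft_force: [0.5, -0.1, 1.6]
grip_width: 0.292
```

>>> jog_arm(
  targets=[
    [0,0,0,-0.8,-0.5,0,1.5],
    [0,0,0,-0.8,-0.5,0,1.5],
    [0,0,0,-1.9,1.2,0,1.5],
    [0,0,2,-1.9,1.2,0,1.5],
    [0,0,2,-1.9,1.3,0,1.5],
    [0,0,3,-1.9,1.4,0,1.5],
    [0,0,3,-1.9,1.5,0,1.5],
    [0,0,3,-1.8,1.6,0,1.5],
    [0,0,3,-2.2,1.2,0,1.5],
  ],
)

```text
time: 15.72
position: [0.462, 0.156, 0.1492]
tool_rot: [-1.336, 0.975, 0.978]
ft_force: [1.3, 0.2, -0.4]
grip_width: 0.292
```

```bash
python3 - <<'E'
from h import *
go([.475,.262,.17],tR(0,76))
im,d=get_image("scene");cv2.imwrite("pics/s7.png",im[:,:,::-1])
E
```

```text
t 15.725 pos [0.462  0.156  0.1492] tilt 72.18 yaw 0.64 zaxis [0.001 1.    0.004] yaxis [-0.952  0.002 -0.306] w 0.292 F [ 1.34  0.16 -0.39]
q [ 0.181 -0.161 -0.604  2.171  0.046  0.819  1.112]
turn deg (tool) [-0.13  0.2   3.82]
shift cm now-axes [-1.55 -1.85 10.61] target-axes [-1.7  -1.76 10.6 ]
```

View pics/s7.png

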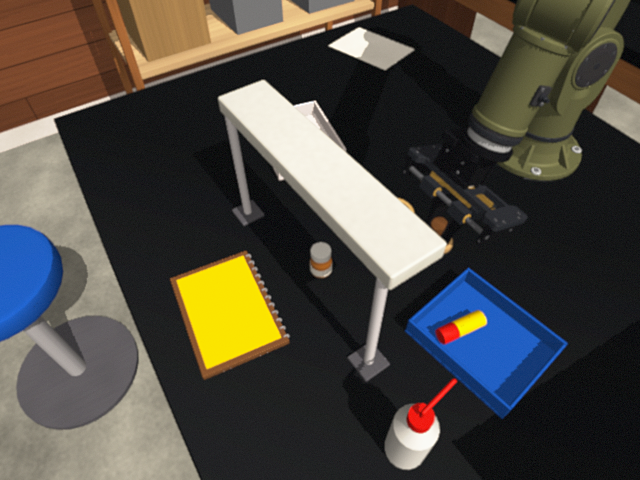

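>>> jog_arm(
  targets=[
    [0,0,1,-2,-1,4.5,1.5],
    [0,0,1,-2,-0.5,5,1.5],
    [0,0,0,0,0.5,5.2,1.5],
    [0,0,0,0,1,5,1.5],
  ],
)

```text
time: 16.27
position: [0.4524, 0.3546, 0.1891]
tool_rot: [-1.323, 0.997, 1.0]
ft_force: [0.5, -0.8, -0.9]
grip_width: 0.292
```

```bash
python3 - <<'E'
from h import *
go([.443,.352,.085],tR(0,75))
E
```

```text
t 16.275 pos [0.4524 0.3546 0.1891] tilt 73.87 yaw 1.0 zaxis [0.003 1.    0.006] yaxis [-0.961  0.004 -0.278] w 0.292 F [ 0.47 -0.8  -0.93]
q [-1.000e-03  1.120e-01 -8.740e-01  1.876e+00  3.470e-01  1.029e+00
  5.480e-01]
turn deg (tool) [-0.24  0.28  1.12]
shift cm now-axes [ 9.74  3.79 -0.33] target-axes [ 9.82  3.6  -0.26]
```

>>> jog_arm(
  targets=[
    [0,0,0,3.3,1.2,-0.1,1.5],
    [0,0,0,3.2,1.2,-0.1,1.5],
    [0,0,0,2.3,0.9,-0.1,1.5],
    [0,0,0,1.4,0.6,0,1.5],
    [0,0,0,0,0,0,1.5],
  ],
)

```text
time: 16.9
position: [0.4418, 0.3502, 0.0791]
tool_rot: [-1.324, 1.0, 1.003]
ft_force: [0.8, 0.3, -0.8]
grip_width: 0.294
```

```bash
python3 - <<'E'
from h import *
go()
im,d=get_image("scene");cv2.imwrite("pics/s8.png",im[220:460,320:640,::-1].repeat(2,0).repeat(2,1))
E
```

```text
t 16.9 pos [0.4418 0.3502 0.0791] tilt 74.08 yaw 0.68 zaxis [0.001 1.    0.004] yaxis [-0.962  0.002 -0.274] w 0.294 F [ 0.81  0.33 -0.81]
q [-0.077  0.244 -0.834  2.008  0.531  0.852  0.359]
```

View pics/s8.png

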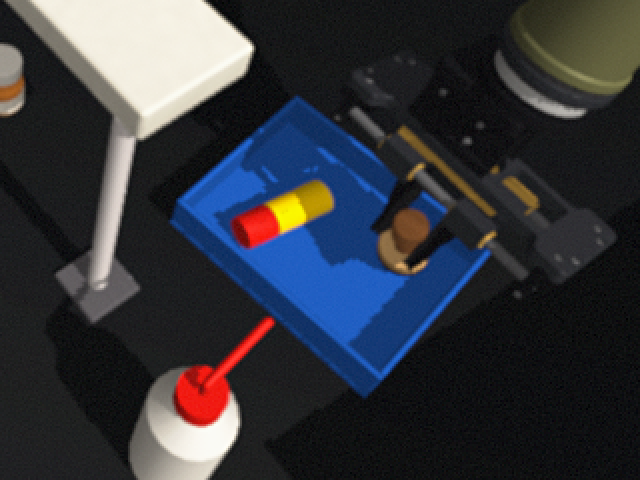

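>>> jog_arm(
  targets=[
    [0,0,0,0.6,0.2,0,1.5],
    [0,0,0,0,0,0,4.2],
    [0,0,0,0,0,0,4.2],
    [0,0,0,0,0,0,4.2],
    [0,0,0,-2.5,-0.7,0,4.2],
    [0,0,0,-4,-1.1,0,4.2],
    [0,0,0,-4,-1.1,-3,6],
    [0,0,0,0,-0.5,-4,6],
  ],
)

```text
time: 17.95
position: [0.4471, 0.2822, 0.188]
tool_rot: [-1.326, 0.99, 1.0]
ft_force: [0.9, 0.2, -1.1]
grip_width: 0.625
```

```bash
python3 - <<'E'
from h import *
go([.485,.034,.15],tR(0,72))
im,d=get_image("scene");cv2.imwrite("pics/s9.png",im[:,:,::-1])
E
```

```text
t 17.95 pos [0.4471 0.2822 0.188 ] tilt 73.59 yaw 1.63 zaxis [-0.002  1.     0.008] yaxis [-0.959  0.    -0.282] w 0.625 F [ 0.88  0.2  -1.13]
q [ 0.143 -0.054 -0.843  1.994  0.167  0.965  0.788]
turn deg (tool) [-0.02  0.46 -1.6 ]
shift cm now-axes [  4.51  -2.56 -24.86] target-axes [  4.78  -2.43 -24.82]
```

View pics/s9.png

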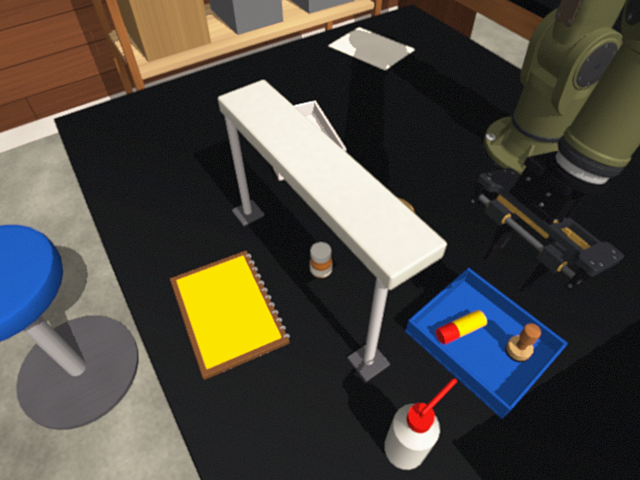

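```bash
cat > ck.py <<'E'
from srch2 import *
TR=rz(np.radians(-11));TC=np.array([.463,-.306,0])
def sdtray(p):
    L=(p-TC)@TR
    return min(sd_box(L,c,h).min() for c,h in [([.0775,0,.02],[.0025,.1,.02]),([-.0775,0,.02],[.0025,.1,.02]),([0,.0975,.02],[.08,.0025,.02]),([0,-.0975,.02],[.08,.0025,.02]),([0,0,.0025],[.08,.1,.0025])])
H=hand(.045)
qs=[.14,-.05,-.84,1.99,.17,.96,.79]
for x,y in((.463,-.306),(.48,-.31),(.49,-.30)):
 for yaw in (-30,-15,0,15,30):
  for tilt in (56,62):
   for z in (.052,.18):
    Rt=target_R(yaw,tilt)@F
    best=None
    for q0 in (qs,[.6,.2,-.5,2.1,-.3,.5,1.8],[1,.3,-.8,1.9,-.8,.8,2.2]):
        q,e,a=ik(np.array([x,y,z]),Rt,q0,.001);m=np.min(np.minimum(q-LO,HI-q))
        if e<.003 and a<1 and (best is None or m>best[0]):best=(m,q)
    c=sdtray(H@Rt.T+[x,y,z])
    if best: print(x,y,yaw,tilt,z,"m %.2f clear %.3f"%(best[0],c),best[1])
E
python3 ck.py
```

```text
0.463 -0.306 -30 56 0.052 m 0.12 clear 0.026 [ 1.03  0.03 -0.64  2.33  0.35  0.22  1.14]
0.463 -0.306 -30 56 0.18 m 0.10 clear 0.130 [ 0.78 -0.2  -0.21  2.2  -0.15  0.55  1.72]
0.463 -0.306 -30 62 0.052 m 0.20 clear 0.026 [ 1.04  0.08 -0.63  2.25  0.24  0.35  1.27]
0.463 -0.306 -30 62 0.18 m 0.17 clear 0.130 [ 1.15 -0.13 -0.64  2.09 -0.11  0.66  1.61]
0.463 -0.306 -15 56 0.052 m 0.16 clear 0.026 [ 1.32  0.11 -0.72  2.29 -0.57  0.26  2.45]
0.463 -0.306 -15 56 0.18 m 0.15 clear 0.129 [ 1.28 -0.15 -0.62  2.16 -0.54  0.61  2.31]
0.463 -0.306 -15 62 0.052 m 0.27 clear 0.026 [ 1.45  0.23 -1.07  2.18  0.3   0.38  1.49]
0.463 -0.306 -15 62 0.18 m 0.20 clear 0.129 [ 1.22 -0.1  -0.62  2.08 -0.34  0.7   2.11]
0.463 -0.306 0 56 0.052 m 0.24 clear 0.026 [ 1.59  0.31 -1.07  2.18 -0.21  0.33  2.37]
0.463 -0.306 0 56 0.18 m 0.05 clear 0.129 [ 1.55 -0.04 -0.89  2.08 -0.63  0.7   2.64]
0.463 -0.306 0 62 0.052 m 0.21 clear 0.026 [ 1.33  0.2  -0.74  2.17 -0.34  0.45  2.48]
0.463 -0.306 0 62 0.18 m 0.20 clear 0.129 [ 1.29 -0.03 -0.64  2.05 -0.45  0.78  2.49]
0.463 -0.306 15 56 0.052 m 0.07 clear 0.026 [ 
[... 3274 characters left out ...]
 2.01 -0.39  0.76  2.4 ]
0.49 -0.3 15 56 0.052 m 0.10 clear 0.013 [ 1.54  0.45 -1.04  2.07 -0.16  0.45  2.59]
0.49 -0.3 15 56 0.18 m 0.05 clear 0.122 [ 1.64  0.21 -1.12  1.94 -0.37  0.74  2.64]
0.49 -0.3 15 62 0.052 m 0.09 clear 0.014 [ 1.58  0.61 -1.29  2.02  0.5   0.58  1.92]
0.49 -0.3 15 62 0.18 m 0.05 clear 0.122 [ 1.37  0.12 -0.8   1.93 -0.39  0.84  2.64]
0.49 -0.3 30 56 0.052 m 0.05 clear 0.006 [ 1.64  0.79 -1.33  1.96  0.42  0.64  2.33]
0.49 -0.3 30 56 0.18 m 0.05 clear 0.120 [ 1.7   0.49 -1.33  1.84 -0.03  0.84  2.59]
0.49 -0.3 30 62 0.052 m 0.05 clear 0.007 [ 1.58  0.76 -1.33  1.95  0.51  0.72  2.21]
0.49 -0.3 30 62 0.18 m 0.05 clear 0.120 [ 1.64  0.48 -1.33  1.81  0.09  0.91  2.47]
```

>>> jog_arm(
  targets=[
    [0,0,0,0,-0.5,-5,6.5],
    [0,0,0,0.5,-0.5,-5,6.5],
    [0,0,0,1,-0.5,-5,6.5],
    [0,0,0,1.5,-0.5,-5,6.5],
    [0,0,-1.6,1.5,-0.5,-4.8,6.5],
    [0,0,0,0,0,0,6.5],
  ],
)

```text
time: 18.75
position: [0.4807, 0.0284, 0.1449]
tool_rot: [-1.33, 0.984, 0.977]
ft_force: [-0.0, 1.0, 0.7]
grip_width: 0.745
```

```bash
python3 - <<'E'
from h import *
go([.56,.0345,.10],tR(0,65))
st=get_state();im,d=get_image("wrist");ci=camera_info("wrist")
cv2.imwrite("pics/w10.png",im[:,:,::-1])
hsv=cv2.cvtColor(im,cv2.COLOR_RGB2HSV)
m=(hsv[:,:,2]>70);P=mask_pts(ci,m,d,st)
P=P[(P[:,2]<.07)&(P[:,2]>.006)&(P[:,0]<.64)&(P[:,0]>.57)&(abs(P[:,1]-.035)<.05)]
print(len(P),P.min(0).round(4),P.max(0).round(4))
E
```

```text
t 18.75 pos [0.4807 0.0284 0.1449] tilt 72.54 yaw 0.31 zaxis [0.008 1.    0.004] yaxis [-0.954  0.009 -0.3  ] w 0.745 F [-0.02  0.98  0.7 ]
q [ 0.33  -0.174 -0.432  2.201 -0.059  0.796  1.489]
turn deg (tool) [-0.52  0.06 -7.54]
shift cm now-axes [ 6.66 -6.22  0.65] target-axes [ 7.42 -5.29  0.61]
1827 [0.59   0.015  0.0061] [0.6176 0.0555 0.0608]
```

View pics/w10.png

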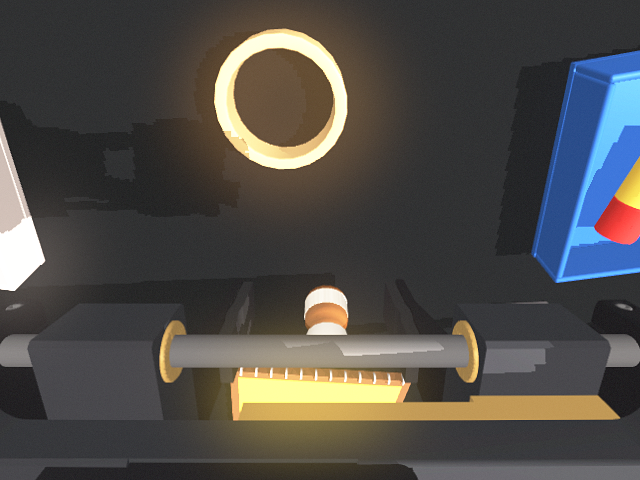

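The jar shows at (326,310), the tape at (281,98) undisturbed. The jar's measured centre is about (0.611, 0.035).

>>> jog_arm(
  targets=[
    [0,0,-1.5,1.6,-1.6,0.2,6.5],
    [0,0,-2,1.7,-1.6,0.2,6.5],
    [0,0,-2,1.7,-1.4,0.2,6.5],
    [0,0,-2,1.8,-1.2,0.1,6.5],
    [0,0,0,0,0,0,6.5],
  ],
)

```text
time: 19.42
position: [0.5596, 0.0413, 0.102]
tool_rot: [-1.381, 0.878, 0.885]
ft_force: [-0.1, -0.2, 0.6]
grip_width: 0.748
```

```bash
python3 - <<'E'
from h import *
go([.611,.035,.043],tR(0,57.5))
E
```

```text
t 19.425 pos [0.5596 0.0413 0.102 ] tilt 64.99 yaw 0.73 zaxis [-0.001  1.     0.005] yaxis [-0.906  0.001 -0.423] w 0.748 F [-0.05 -0.24  0.62]
q [ 0.332  0.007 -0.488  2.186  0.128  0.521  1.318]
turn deg (tool) [-0.07  0.3  -7.49]
shift cm now-axes [ 7.51 -2.16 -0.67] target-axes [ 7.73 -1.17 -0.63]
```

>>> jog_arm(
  targets=[
    [0,0,0,0.8,-0.6,-0.5,6.5],
    [0,0,-1.5,1.6,-0.5,-0.1,6.5],
    [0,0,-2,1.7,-0.4,0,6.5],
    [0,0,-2,1.8,-0.3,0,6.5],
    [0,0,-2,1.7,-0.2,0,6.5],
    [0,0,0,0,0,0,6.5],
  ],
)

```text
time: 20.18
position: [0.6124, 0.0333, 0.0432]
tool_rot: [-1.422, 0.781, 0.783]
ft_force: [0.9, -0.2, 0.5]
grip_width: 0.748
```

```bash
python3 - <<'E'
from h import *
go([.611,.035,.043],tR(0,57.5))
im,d=get_image("wrist");cv2.imwrite("pics/w11.png",im[:,:,::-1])
im,d=get_image("scene");cv2.imwrite("pics/s11.png",im[100:340,180:500,::-1].repeat(2,0).repeat(2,1))
E
```

```text
t 20.175 pos [0.6124 0.0333 0.0432] tilt 57.51 yaw 0.26 zaxis [0.001 1.    0.003] yaxis [-0.843  0.003 -0.537] w 0.748 F [ 0.85 -0.15  0.48]
q [ 0.193  0.175 -0.347  2.218  0.587  0.231  0.9  ]
turn deg (tool) [-0.14  0.14 -0.01]
shift cm now-axes [-0.06  0.13  0.17] target-axes [-0.06  0.13  0.17]
```

View pics/w11.png

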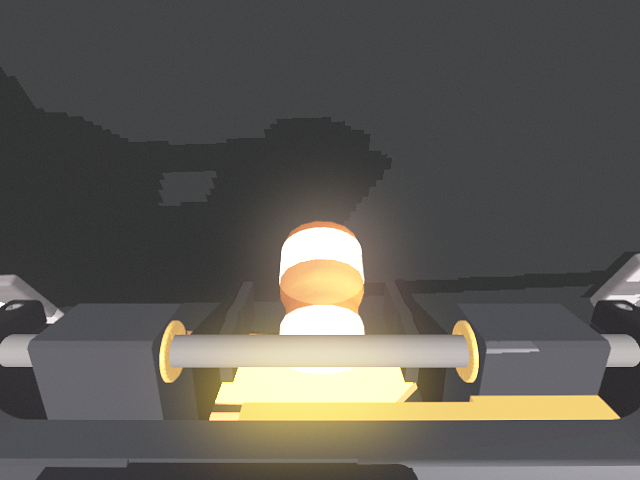

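View pics/s11.png

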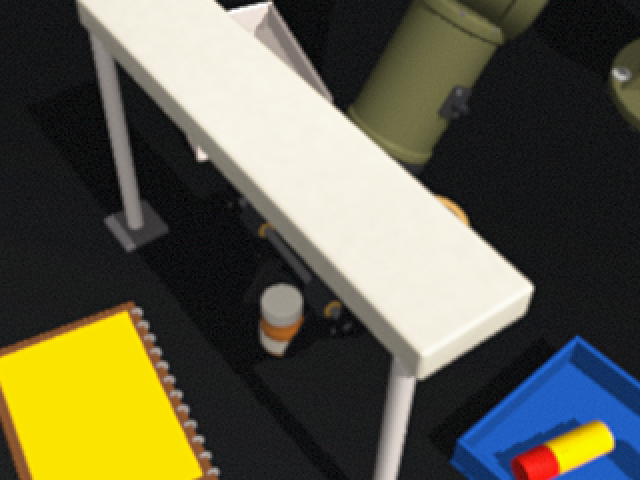

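>>> jog_arm(
  targets=[
    [0,0,0,0,0,0.1,5],
    [0,0,0,0,0,0,2.5],
    [0,0,0,0,0,0,2.5],
    [0,0,0,0,0,0,2.5],
    [0,0,0,0,0,0,2.5],
    [0,0,0,0,0,0,2.5],
  ],
  squeeze=20,
)

```text
time: 21.02
position: [0.6133, 0.0344, 0.0446]
tool_rot: [-1.422, 0.779, 0.78]
ft_force: [-0.9, -0.3, 3.4]
grip_width: 0.439
```

```bash
python3 - <<'E'
from h import *
go([.53,.035,.09],tR(0,62))
E
```

```text
t 21.025 pos [0.6133 0.0344 0.0446] tilt 57.33 yaw 0.32 zaxis [0.001 1.    0.004] yaxis [-0.842  0.004 -0.54 ] w 0.439 F [-0.9  -0.33  3.43]
q [ 0.191  0.173 -0.347  2.217  0.591  0.231  0.893]
turn deg (tool) [-0.2   0.18  4.67]
shift cm now-axes [-8.32  4.56  0.06] target-axes [-7.92  5.22  0.06]
```

>>> jog_arm(
  targets=[
    [0,0,0,-0.8,-0.5,0,2.5],
    [0,0,0,-0.8,-0.5,0,2.5],
    [0,0,0,-1.9,1.2,0,2.5],
    [0,0,2,-1.9,1.1,0,2.5],
    [0,0,2,-2,1.2,0,2.5],
    [0,0,3,-2,1.3,0,2.5],
    [0,0,3,-2,1.3,0,2.5],
    [0,0,3,-2.2,1.2,0,2.5],
    [0,0,2,-2.2,0.8,0,2.5],
  ],
)

```text
time: 22.15
position: [0.4753, 0.0342, 0.1511]
tool_rot: [-1.334, 0.98, 0.982]
ft_force: [0.0, -0.6, -1.4]
grip_width: 0.439
```

```bash
python3 - <<'E'
from h import *
go([.48,-.31,.17],tR(-15,62))
im,d=get_image("scene");cv2.imwrite("pics/s12.png",im[:,:,::-1])
E
```

```text
t 22.15 pos [0.4753 0.0342 0.1511] tilt 72.53 yaw 0.75 zaxis [0.001 1.    0.005] yaxis [-0.954  0.003 -0.3  ] w 0.439 F [ 0.04 -0.59 -1.38]
q [ 0.343 -0.197 -0.452  2.203 -0.076  0.813  1.498]
turn deg (tool) [ 13.68   6.01 -10.5 ]
shift cm now-axes [ -1.79  -1.11 -34.41] target-axes [  2.73  -9.15 -33.12]
```

View pics/s12.png

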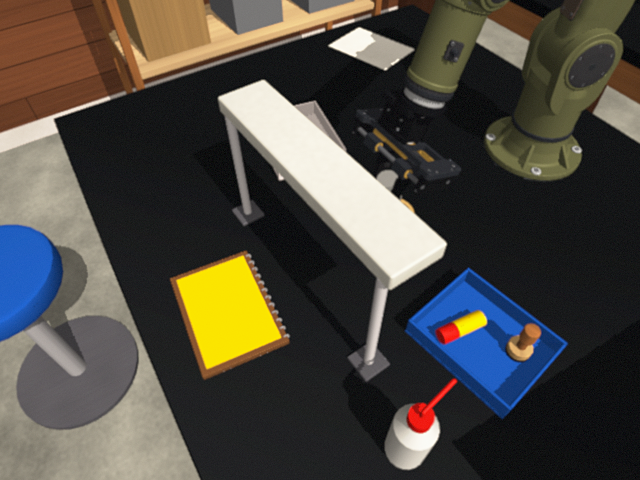

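Jar held. Carry it sideways over the tray.

>>> jog_arm(
  targets=[
    [0,0,0,-0.6,-0.2,-4,2.5],
    [0,0,0,-0.6,-0.2,-4.5,2.5],
    [0,0,0,-0.6,-0.2,-4.5,2.5],
    [0,0,0,-0.3,-0.2,-4.5,2.5],
    [0,0,0,0,-0.2,-4.5,2.5],
    [0,0,0,0,-0.2,-4.5,2.5],
    [0,0,0,0,-0.2,-4.5,2.5],
    [0,0,0,0,0,-3.4,2.5],
  ],
)

```text
time: 23.2
position: [0.4826, -0.3121, 0.1728]
tool_rot: [-1.334, 0.98, 0.98]
ft_force: [-0.1, -0.6, -1.5]
grip_width: 0.438
```

```bash
python3 - <<'E'
from h import *
go([.48,-.31,.13],tR(-12,57.3))
E
```

```text
t 23.2 pos [ 0.4826 -0.3121  0.1728] tilt 72.43 yaw 0.56 zaxis [0.003 1.    0.004] yaxis [-0.953  0.004 -0.302] w 0.438 F [-0.07 -0.64 -1.46]
q [ 0.595  0.045  0.045  1.949 -0.235  0.914  2.329]
turn deg (tool) [ 10.64   5.25 -15.1 ]
shift cm now-axes [4.   1.54 0.2 ] target-axes [3.44 2.56 0.16]
```

>>> jog_arm(
  targets=[
    [2.7,1.3,0,1,0.4,0,2.5],
    [2.7,1.3,0,1,0.4,0,2.5],
    [2.7,1.3,-3.8,1,0.4,0,2.5],
    [2.7,1.3,-3.8,1,0.4,0,2.5],
    [0,0,-3.8,0,0,0,2.5],
    [0,0,-3.8,0,0,0,2.5],
    [0,0,0,0,0,0,2.5],
  ],
)

```text
time: 24.08
position: [0.4789, -0.3095, 0.1289]
tool_rot: [-1.334, 0.922, 0.613]
ft_force: [0.9, 0.3, -0.7]
grip_width: 0.438
```

```bash
python3 - <<'E'
from h import *
go([.478,-.31,.057],tR(-12,57.3))
im,d=get_image("top");cv2.imwrite("pics/t13.png",im[:,:,::-1])
im,d=get_image("wrist");cv2.imwrite("pics/w13.png",im[:,:,::-1])
E
```

```text
t 24.075 pos [ 0.4789 -0.3095  0.1289] tilt 57.24 yaw -13.55 zaxis [ 0.209  0.978 -0.017] yaxis [-0.824  0.167 -0.541] w 0.438 F [ 0.85  0.31 -0.74]
q [ 0.598 -0.056  0.066  2.236 -0.496  0.484  2.416]
turn deg (tool) [ 0.45 -0.84  0.05]
shift cm now-axes [6.01 3.96 0.06] target-axes [ 6.01  3.95 -0.06]
```

View pics/t13.png

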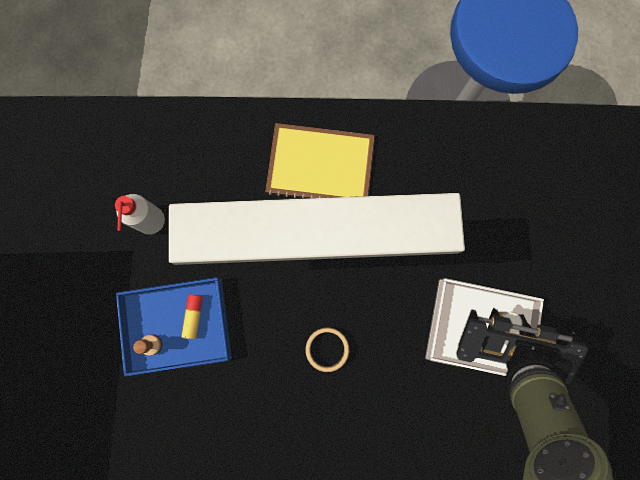

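View pics/w13.png

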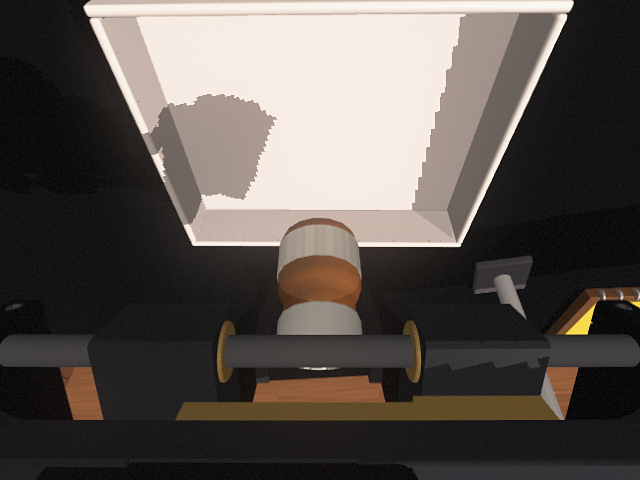

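>>> jog_arm(
  targets=[
    [0,0,0,1.8,1.2,0,2.5],
    [0,0,0,1.8,1.2,0,2.5],
    [0,0,0,1.4,0.9,0,2.5],
    [0,0,0,1,0.6,0,2.5],
    [0,0,0,0,0,0,2.5],
    [0,0,0,0,0,0,2.5],
  ],
)

```text
time: 24.92
position: [0.4809, -0.3118, 0.0602]
tool_rot: [-1.338, 0.92, 0.61]
ft_force: [-0.4, 0.7, -0.4]
grip_width: 0.436
```

```bash
python3 - <<'E'
from h import *
go([.478,-.31,.050],tR(-13.5,57.3))
st=get_state();im,d=get_image("wrist");cv2.imwrite("pics/w14.png",im[:,:,::-1])
E
```

```text
t 24.925 pos [ 0.4809 -0.3118  0.0602] tilt 57.01 yaw -13.63 zaxis [ 0.207  0.978 -0.019] yaxis [-0.823  0.164 -0.544] w 0.436 F [-0.35  0.75 -0.44]
q [ 0.674  0.074 -0.007  2.281 -0.747  0.34   2.69 ]
turn deg (tool) [ 1.87 -0.08  0.29]
shift cm now-axes [0.68 0.83 0.14] target-axes [0.68 0.83 0.11]
```

View pics/w14.png

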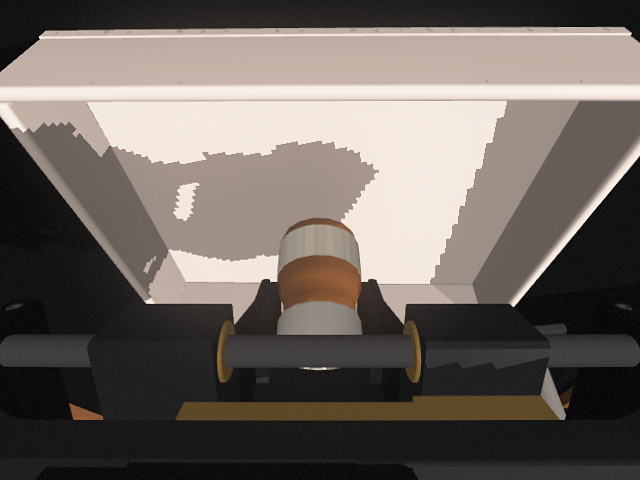

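>>> jog_arm(
  targets=[
    [3.1,2,0.1,0,0,0,2.5],
    [3.1,2,0.1,0,0,0,2.5],
    [3.1,2,0.1,0,0,0,2.5],
    [3.1,2,0.1,0,0,0,2.5],
    [0,0,0,0,0,0,2.5],
  ],
)

```text
time: 25.6
position: [0.4812, -0.3106, 0.0603]
tool_rot: [-1.198, 1.069, 0.419]
ft_force: [0.3, -0.3, -0.8]
grip_width: 0.442
```

```bash
python3 - <<'E'
from h import *
go([.478,-.31,.050],tR(-28,57.3))
E
```

```text
t 25.6 pos [ 0.4812 -0.3106  0.0603] tilt 57.15 yaw -27.97 zaxis [ 0.443  0.896 -0.019] yaxis [-0.758  0.363 -0.542] w 0.442 F [ 0.26 -0.32 -0.8 ]
q [ 0.479  0.041  0.068  2.315 -0.16   0.215  1.81 ]
turn deg (tool) [2.03 0.01 0.15]
shift cm now-axes [ 0.7   0.82 -0.07] target-axes [ 0.7   0.81 -0.1 ]
```

>>> jog_arm(
  targets=[
    [0,0,0,0.3,0.2,0,2.5],
    [0,0,0,0.3,0.2,0,2.5],
    [0,0,0,0,0,0,2.5],
    [0,0,0,0,0,0,2.5],
  ],
)

```text
time: 26.1
position: [0.4798, -0.3116, 0.0521]
tool_rot: [-1.194, 1.071, 0.418]
ft_force: [0.7, -0.4, -0.8]
grip_width: 0.434
```

```bash
python3 - <<'E'
from h import *
go([.478,-.31,.050],tR(-28,57.3))
E
```

```text
t 26.1 pos [ 0.4798 -0.3116  0.0521] tilt 57.23 yaw -28.12 zaxis [ 0.446  0.895 -0.018] yaxis [-0.757  0.367 -0.541] w 0.434 F [ 0.72 -0.38 -0.8 ]
q [ 0.487  0.058  0.063  2.32  -0.18   0.196  1.828]
turn deg (tool) [ 1.8  -0.07  0.07]
shift cm now-axes [0.05 0.31 0.06] target-axes [0.05 0.31 0.05]
```

>>> jog_arm(
  targets=[
    [0,0,0,0.2,0.1,0,2.5],
    [0,0,0,0,0,0,2.5],
    [0,0,0,0.1,0.1,0,2.5],
    [0,0,0,0,0,0,2.5],
  ],
)

```text
time: 26.6
position: [0.4809, -0.3119, 0.0498]
tool_rot: [-1.196, 1.069, 0.416]
ft_force: [-1.9, 0.7, 5.0]
grip_width: 0.439
```

```bash
python3 - <<'E'
from h import *
go()
E
```

```text
t 26.6 pos [ 0.4809 -0.3119  0.0498] tilt 57.07 yaw -28.11 zaxis [ 0.446  0.895 -0.018] yaxis [-0.756  0.366 -0.543] w 0.439 F [-1.93  0.72  5.04]
q [ 0.489  0.064  0.06   2.321 -0.191  0.186  1.839]
```

Contact at 5 N with the foot at floor height, so I release and back off along the tool axis.

>>> jog_arm(
  targets=[
    [0,0,0,0,0,0,4.5],
    [0,0,0,0,0,0,5.5],
    [0,0,0,0,0,0,6.2],
    [0,0,0,0,0,0,6.2],
    [0,0,0,-1,0,0,6.2],
    [0,0,0,-2,0,0,6.2],
    [0,0,2,-3,0,0,6.2],
    [0,0,3,-4,0,0,6.2],
    [0,0,3,-4,-1,0,6.2],
  ],
)

```text
time: 27.72
position: [0.4229, -0.2806, 0.1744]
tool_rot: [-1.122, 1.16, 0.527]
ft_force: [1.5, -0.5, -0.2]
grip_width: 0.717
```

```bash
python3 - <<'E'
from h import *
go()
st=get_state();im,d=get_image("wrist");cv2.imwrite("pics/w15.png",im[:,:,::-1])
im,d=get_image("top");cv2.imwrite("pics/t15.png",im[:,:,::-1])
E
```

```text
t 27.725 pos [ 0.4229 -0.2806  0.1744] tilt 65.36 yaw -28.83 zaxis [ 0.447  0.894 -0.018] yaxis [-0.817  0.399 -0.416] w 0.717 F [ 1.46 -0.48 -0.19]
q [ 0.489 -0.23   0.051  2.228 -0.006  0.714  1.656]
```

View pics/w15.png

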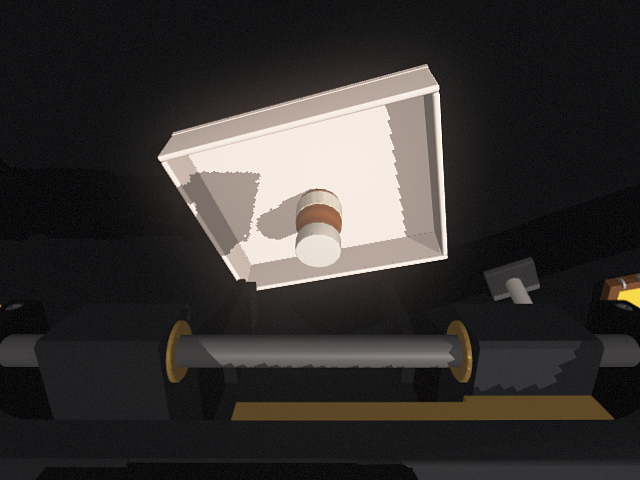

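View pics/t15.png

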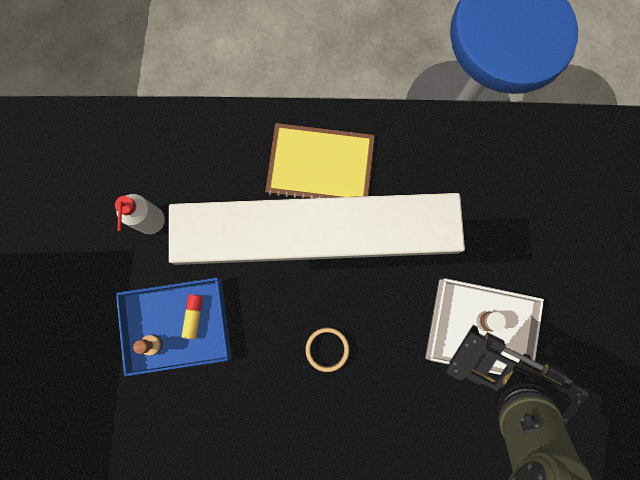

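The jar stands in the tray at (495,321) in the top view. The glue at (192,316) and stamp at (148,345) are in the box, and the bystanders haven't moved. I'll do a final numeric check.

>>> jog_arm(
  targets=[
    [0,0,3,-2,-1,0,6.2],
    [0,0,0,0,0,0,6.2],
    [0,0,0,0,0,0,6.2],
  ],
)

```text
time: 28.2
position: [0.4248, -0.2809, 0.1945]
tool_rot: [-1.095, 1.191, 0.567]
ft_force: [-0.1, -0.2, -0.7]
grip_width: 0.711
```

```bash
python3 - <<'E'
from h import *
im,d=get_image("top");ci=camera_info("top");P=np.zeros(d.shape+(3,));v,u=np.mgrid[:480,:640]
P=pts(ci,np.c_[u.ravel(),v.ravel()],d.ravel())
def fr(P,c,deg):
    a=np.radians(deg);x=np.array([np.cos(a),np.sin(a)]);y=np.array([-x[1],x[0]]);r=P[:,:2]-c;return np.c_[r@x,r@y,P[:,2]]
L=fr(P,[.463,-.306],-11);s=L[(abs(L[:,0])<.07)&(abs(L[:,1])<.09)&(L[:,2]>.055)&(L[:,2]<.075)];print("jar top tray frame",s.mean(0).round(3),len(s),s[:,2].max().round(3))
L=fr(P,[.4615,.304],9.5)
s=L[(abs(L[:,0])<.07)&(abs(L[:,1])<.09)&(L[:,2]>.012)]
print("box things z max",s[:,2].max().round(3))
for n,m in(("glue",s[:,1]<.01),("stamp",s[:,1]>.01)):print(n,s[m].mean(0).round(3),s[m].min(0).round(3),s[m].max(0).round(3))
old=np.load("pics/top0.npz")["im"];
h=lambda im:[np.argwhere(m).mean(0).round(1) for hs in [cv2.cvtColor(im,cv2.COLOR_RGB2HSV)] for m in [(abs(hs[:,:,0].astype(int)-16)<8)&(hs[:,:,1]>60)&(hs[:,:,2]>100)&(v>325)&(u>295)&(u<360),(hs[:,:,0]>22)&(hs[:,:,0]<35)&(hs[:,:,1]>100)&(v<200),((hs[:,:,0]<5))&(hs[:,:,1]>150)&(v<250)&(u<170)]]
print(h(old),h(im));go()
close_job()
E
```

```text
jar top tray frame [ 0.017 -0.002  0.065] 331 0.071
box things z max 0.082
glue [ 0.013 -0.041  0.029] [-0.029 -0.064  0.015] [ 0.056 -0.013  0.036]
stamp [-0.029  0.045  0.048] [-0.048  0.031  0.012] [-0.008  0.064  0.082]
[array([350. , 327.1]), array([162.8, 320.4]), array([207.9, 123.5])] [array([350.1, 327.1]), array([162.7, 320.3]), array([207.9, 123.4])]
t 28.25 pos [ 0.4246 -0.2808  0.1941] tilt 68.32 yaw -29.08 zaxis [ 0.446  0.895 -0.018] yaxis [-0.835  0.409 -0.369] w 0.718 F [-0.65 -0.14 -0.78]
q [ 4.890e-01 -2.140e-01  4.600e-02  2.158e+00 -1.000e-03  8.190e-01
  1.648e+00]
the job is handed in; nothing more can be done
```

The row under the lamp is cleared and the job was handed in at about 28 s. I took each thing out from the robot's side, reaching in under the bar with the tool tilted about 57° and the camera underneath. The jar was lowered until it touched the tray floor (about 5 N) and only then released.

**Last checks, from the top camera:**
- **Jar:** it stands upright in the white tray, 17 mm in x and 2 mm in y from the centre. Its top reads 65–71 mm, against 67 mm expected when standing on the tray floor.
- **Glue stick:** it lies in the blue box at about (13, −41) mm in the box frame.
- **Stamp:** it stands in the blue box at about (−29, 45) mm, with its middle near 42 mm. I did not measure the middle; that comes from it standing on the box floor.
- **Tape, notebook and wash bottle:** their image positions are unchanged to about 0.1 pixel. The lamp was not touched as far as I could see.
- **Gripper:** it was open and clear of everything, with no contact force beyond sensor noise.

**Joint limits:** joint 2 read −0.301 against its −0.3 limit at t ≈ 2 s, and joint 7 read 2.69, right at its limit, at t ≈ 25 s. I moved away from both, and no fault was reported. If the joint-range rule has no tolerance, the joint 2 reading could count against the run.

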